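# Clear a tape roll and press a batch label holder home behind a growing-shelf lip

## Robot

A 6-joint arm with a two-finger parallel gripper is mounted at the origin on the work surface. World frame = base frame: x ahead of the robot, y to its left, z up, the work surface at z = 0. Lengths are in m, angles in rad, forces in N, time in s.
With the tool pointing down it reaches from about 0.375 to 0.9 m from the base axis. Payload 3.1 kg.
Tool frame: the origin (TCP) lies between the finger pads; the fingertips stand 11 mm ahead of it and the grasp point (between the pads) lies 8 mm behind it; z points along the fingers, y is the direction in which the jaws open and shut (so a half turn about z gives the same grasp; the last joint's range is limited). The gripper opens to 85 mm and grips with 20 to 120 N. Pads are 22 mm wide; open, the fingers measure 114 mm over their backs; the gripper's body (76 mm by 85 mm) begins 54 mm behind the grasp point. The pads swing forward as they close: fully open they stand 13 mm farther back than shut.
Start: joints at [1.016, 0.527, 1.433, -0, 1.181, -0.178], TCP at [0.229, 0.581, 0.206] pointing down, gripper open.
Joint ranges: [-3.08, 3.08], [-0.75, 2.2], [0.22, 2.44], [-1.43, 4.57], [0, 2.65], [-2.85, 2.85]. Speed limits (rad/s): [2.79, 2.79, 3.14, 3.14, 3.14, 3.14].

## Interface

Orientations are given as a unit quaternion [x, y, z, w].
In Python, from station import manip gives the robot as it stands. The module is installed in compiled form; this text tells all that it offers.
- The arm moves only by the tool arm_command, never from a script. Its argument "rows" is a list of rows, each a list of 3 entries, a list of its own where there are three numbers: the shift along the world's x, y, z in mm, then the turn about the world's z in rad, then the closure, from -1 (fully open) to 1 (shut), so that 0 is half open. A call has 1 to 12 rows; each row shifts and turns the commanded pose from where the row before left it; what a row does not reach is not made up. A row lasts 1/8 s, in which the tool goes at most 62.5 mm and 10.7 degrees, less where a joint would pass 70% of its speed; a pose out of reach is approached as far as the arm can. A call with a gripper value outside its range is refused whole. The fingers move at their own pace and stop on an object; "squeeze" is the grip in N (left out, the last holds). Time passes only in rows, so rows that do not move let the fingers close. It gives the time, the measured TCP pose, the force and the opening at its end, in the units of the state.
- manip.sense(): the state, without advancing time (a new reading comes with each control period).
- manip.snapshot(name): name is "scene" or "top" or "wrist"; returns the picture (384x512x3 uint8, blue, green, red); there is no depth.
- manip.get_calibration(name): a dict with "fovy" (degrees; the focal length in pixels is half the picture's height over the tangent of half this angle, whatever the lens; pixels are square), "cx", "cy" (the principal point, pixels), "k1" (the pictures are not rectified: a ray, as slopes to the right and down, at radius r is drawn at 1 + k1 r^2 times it, then the intrinsics apply), "R" (3x3) and "t" (3): a world point X has camera coordinates R X + t. Camera axes: x right, y down, z forward; pixel columns grow to the right and rows downward; lengths in m; the calibration is good to about 2 mm. A picture is of the moment at which its call begins: read the wrist's pose just before it. get_calibration takes no time and is no camera call; for the wrist camera it gives the pose at the moment of the call.
- manip.sign_off(): hands the job in, once; it reports no verdict.
The state is a dict: "t": time; "q": joint angles; "qd": joint speeds; "tau": joint torques, N m; "tcp_pos": TCP position; "tool_rot": TCP orientation; "force": force on the tool from outside, world axes, zero at the start; "ft_torque": the same for the moment, N m; "finger_gap": opening from 0.0 (shut) to 1.0 (fully open).
Only numpy, scipy, OpenCV 4.12 (cv2) and the standard library are available. Lean on these libraries where they do the work, as an engineer would, in place of code of your own. Each camera call takes 0.05 s, during which the arm holds its last target.

## Task

Someone parked a tape roll on the peg right behind the vacant label place of the growing shelf: slide it up off the peg and lay it flat on the bare table. Then take the narrower of the two loose label holders off its stand and push it down behind the shelf's upturned lip, between the two dark guide lugs, label facing outwards, until its shoulder sits fully home on the lip. A sprung strip pushes back: press firmly without forcing, and finish while still gripping the holder and holding it pressed home. Leave the wider holder and the other things where they are.

Things in the scene. Friction and masses are not known exactly. Their poses are not given: they have to be found in the camera images.
- tape_roll: Plain roll of wound paper tape, a pale ring 66 mm in diameter, 30 mm tall, bore 25 mm, 60-130 g. Origin: centre of its underside; z along the bore. It starts flat on the peg's foot, the peg through its bore, overhanging the slot behind the lip. Grip it across the diameter, fingers closing along the lip.
- peg_top (a point): Tip of the fixed upright steel peg (radius 9 mm), 44 mm behind (+x) and 40 mm above point place, so 150 mm above the table. The peg rises 40 mm from a foot (radius 20 mm) whose top, 110 mm above the table, carries the roll: lift it more than 40 mm to clear. The peg stays where it is.
- narrow_holder: The loose label holder to fit: grey plastic, 50 mm wide, 35-70 g. Origin: middle of the underside of its shoulder. x to its back, y along its width, z up; paper label on the -x side. Shoulder: 19 mm deep (x +-9.5), z 0 to 6. Above it the label plate, below it tongue and skirt. Stands upright astride the fin of its stand.
- narrow_plate (a point): Centre of the narrow holder's upright label plate, 25 mm above its origin: 10 mm thick (along x), 50 mm wide, from 6 to 45 mm above the origin. The part to grip, fingers closing along x. Axes as the holder's.
- narrow_tongue (a point): Lower end of the narrow holder's tongue, 28 mm below and 7 mm behind (+x) its origin: 5 mm thick (holder x 4.5 to 9.5), 50 mm wide; goes into the slot behind the lip. At the front (x -9.5 to -4.5) hangs a shorter skirt, down to z -17, which stays in front of the lip.
- narrow_stand: The white parking stand under the narrow holder, fixed. Origin: centre of its underside, on the table. Base 70 (x) x 100 (y) x 8 mm; fin 7 mm thick (x), 90 mm wide, top at z 44, on which the holder's shoulder rests.
- wide_holder: The other loose holder, same shape and axes but 80 mm wide, on a stand of the same kind (the two stands may trade places). Too wide for the vacant place. Leave it alone.
- place (a point): The vacant place: on the lip's top edge midway between the dark guide lugs, 110 mm above the table. x points in over the shelf (label must face -x), y along the lip, z up. Lip x -2 to 2 mm; lugs 58 mm apart inside, tops at z 10. A holder is home when its origin is here with the same axes: shoulder on the lip. Only the peg stands within 100 mm behind the lip.
- slot (a point): Middle of the slot behind the lip at the vacant place, at the top of the free sprung black strip: 22 mm below and 7 mm behind (+x) point place. The slot is 10 mm wide (place x 2 to 12); its back wall ends 8 mm below the lip's top. Fixed point, does not move with the strip.
- strip (a joint): How far the sprung strip is pushed down, m: 0 free, 0.006 when a holder is home, stop at 0.008. It pushes up with 3 N at first touch and 0.8 N more per mm (about 8 N at home); beyond that the shoulder meets the rigid lip. It springs back if let go.
- shelf: The low aluminium growing shelf, fixed, 340 mm deep, 500 mm long, deck 70 mm above the table, with a blue crate of jars (about 270 mm above the table) that begins 117 mm behind the lip. Origin on the table under the middle of the lip; x in from the lip, y along it. A narrow holder is already fitted (fixed) near the -y end of the lip.
- loose_jar: Bystander: cloudy growing jar with mushrooms, radius 41 mm, jar 125 mm tall, about 200 mm with mushrooms. Origin at the centre of its underside.
- spray_bottle: Bystander: white bottle, radius 30 mm, 170 mm tall. Origin at the centre of its underside.
- brush: Bystander: hand brush lying on the table. Origin under its middle.
- small_jar: Bystander: small lidded jar, radius 26 mm, 60 mm tall. Origin at the centre of its underside.
Not all that is in view belongs to the job. What is shaped like the narrow_holder but green is not meant. Leave any orange look-alike of the tape_roll alone.

How it is judged:
By the outcome, as a careful person would: the job done as asked, in the order asked, and still so for the second after the job is handed in, while the arm keeps its last pose, push and grip.
It also fails if it takes over 67 s, if anything falls off the work surface, if the arm or the gripper's body presses on something with over 40 N, if the wrist force passes 120 N, or if a joint passes its speed limit or range.

## Working session

There is one attempt and no reset: what is moved stays moved. The work goes in short steps, Python scripts to look and compute and a tool call to move; the robot and the scene stay as the last step left them, time stands still between calls to the robot, and variables do not carry over. Pictures are saved under pics/ and viewed, and the job is handed in when it is done.

Besides the shell and the picture viewer there is one more tool, called after "Request:" as name(argument=value, ...) on one line, values as JSON. arm_command: Moves the arm, as the interface text tells. Its arguments: {"type":"object","properties":{"rows":{"type":"array","items":{"type":"array"}},"squeeze":{"type":"number"}},"required":["rows"]}

```bash
mkdir -p pics; cat > h.py <<'E'
import numpy as np, cv2
from station import manip
def snap(name,fn):
    c=manip.get_calibration(name); im=manip.snapshot(name); im=np.asarray(im)
    cv2.imwrite(f'pics/{fn}.png',im); np.savez(f'pics/{fn}.npz',im=im,**{k:np.asarray(v) for k,v in c.items()}); return im,c
def load(fn):
    d=np.load(f'pics/{fn}.npz'); return d['im'],{k:d[k] for k in d.files if k!='im'}
def K(c):
    f=192/np.tan(np.radians(float(c['fovy']))/2); return f
def proj(c,X):
    X=np.atleast_2d(X); p=X@np.array(c['R']).T+np.array(c['t']); s=p[:,:2]/p[:,2:]
    r2=(s**2).sum(1,keepdims=True); s=s*(1+float(c['k1'])*r2); return s*K(c)+[float(c['cx']),float(c['cy'])]
def ray(c,uv):
    uv=np.atleast_2d(np.array(uv,float)); d=(uv-[float(c['cx']),float(c['cy'])])/K(c); s=d.copy()
    for _ in range(30): s=d/(1+float(c['k1'])*(s**2).sum(1,keepdims=True))
    R=np.array(c['R']); v=np.c_[s,np.ones(len(s))]@R; o=-R.T@np.array(c['t']); return o,v/np.linalg.norm(v,axis=1,keepdims=True)
def onz(c,uv,z):
    o,v=ray(c,uv); return o+v*((z-o[2])/v[:,2:])
E
python3 - <<'E'
from h import *
print(manip.sense())
for n in ['scene','top','wrist']:
    im,c=snap(n,n+'0'); print(n,im.shape,c)
    cv2.imwrite(f'pics/{n}0b.png',cv2.resize(im,(768,576),interpolation=cv2.INTER_CUBIC))
E
```

```text
{'t': 0.0, 'q': array([ 1.01648658e+00,  5.28473264e-01,  1.43389540e+00,  6.13668092e-06,
        1.18139920e+00, -1.78524765e-01]), 'qd': array([ 0.00086766,  0.00059628,  0.00172509,  0.0021016 ,  0.00150585,
       -0.00069241]), 'tau': array([-2.85989254e-04, -4.42364573e+01, -1.78021163e+01, -1.97249210e-04,
        8.41929519e-03,  7.17763214e-06]), 'tcp_pos': array([0.22895171, 0.58073035, 0.20463152]), 'tool_rot': array([ 1.86789932e-01,  9.82399276e-01, -1.01438745e-03, -3.92307399e-04]), 'force': array([ 0.24796273, -0.67894013, -0.29130682]), 'ft_torque': array([ 0.03770237,  0.04174968, -0.0491429 ]), 'finger_gap': 1.0021680001967472}
scene (384, 512, 3) {'fovy': 46.740148855367345, 'cx': 256.5630635156983, 'cy': 193.68504641119668, 'k1': 0.0410261975276449, 'R': array([[-0.15224193,  0.98833796, -0.00323607],
       [ 0.75642596,  0.11440999, -0.64399544],
       [-0.6361149 , -0.10049095, -0.76502248]]), 't': array([ 0.13496187, -0.3341954 ,  1.57879988])}
top (384, 512, 3) {'fovy': 52.261269785479826, 'cx': 255.14604541726496, 'cy': 191.79763657357816, 'k1': -0.09154073461318174, 'R': array([[-0.0229665 , -0.99971137,  0.00705046],
       [-0.99688476,  0.02236816, -0.07563356],
       [ 0.07545403, -0.00876554, -0.99711075]]), 't': array([-0.03447451,  0.5534408 ,  1.20187999])}
wrist (384, 512, 3) {'fovy': 64.16316340129086, 'cx': 257.37649394497294, 'cy': 186.38342410253236, 'k1': -0.007970714290230857, 'R': array([[ 0.36703576,  0.93020468, -0.0020033 ],
       [ 0.88507589, -0.34856477,  0.30845305],
       [ 0.28622618, -0.11498637, -0.95123746]]), 't': array([-0.6255032 , -0.03871131,  0.38167604])}
```

View pics/scene0b.png

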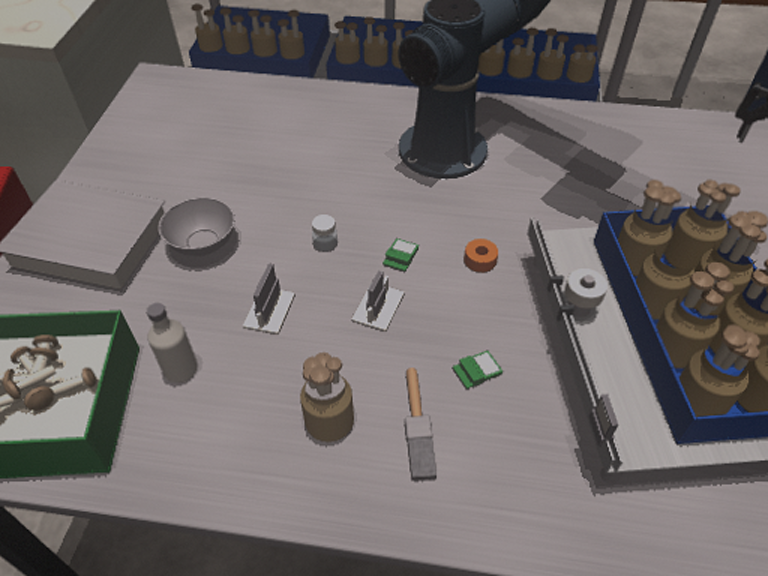

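View pics/top0b.png

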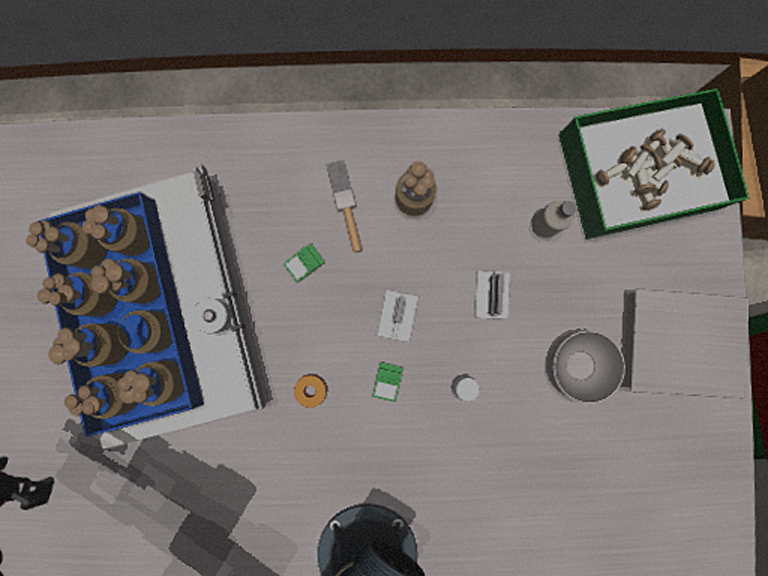

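View pics/wrist0b.png

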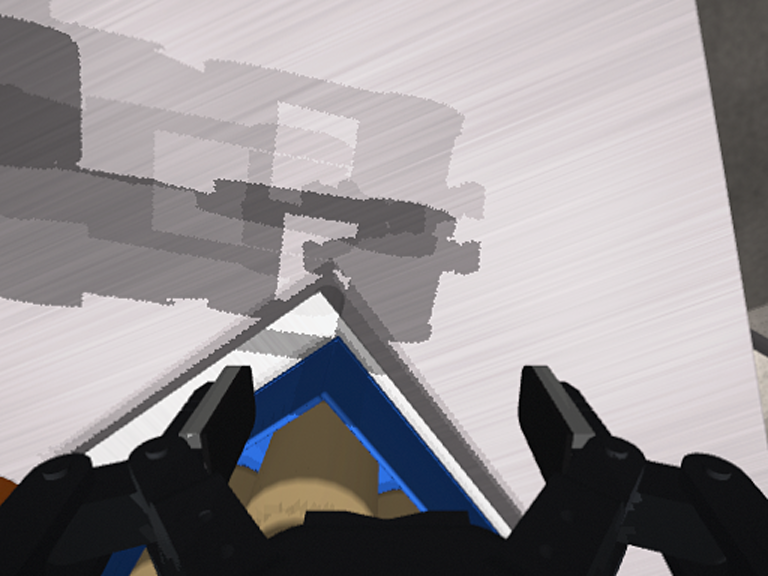

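```bash
python3 - <<'E'
from h import *
s,_=load('scene0'); t,_=load('top0')
def crop(im,x0,y0,w,h,k): return cv2.resize(im[y0:y0+h,x0:x0+w],(w*k,h*k),interpolation=cv2.INTER_CUBIC)
a=np.hstack([crop(s,225,170,65,56,6),crop(t,240,182,65,56,6)])
b=np.hstack([crop(s,345,140,65,90,6)[:540],crop(t,120,160,65,90,6)[:540]])
cv2.imwrite('pics/c1.png',a); cv2.imwrite('pics/c2.png',b)
E
```

```text
(no output)
```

View pics/c1.png

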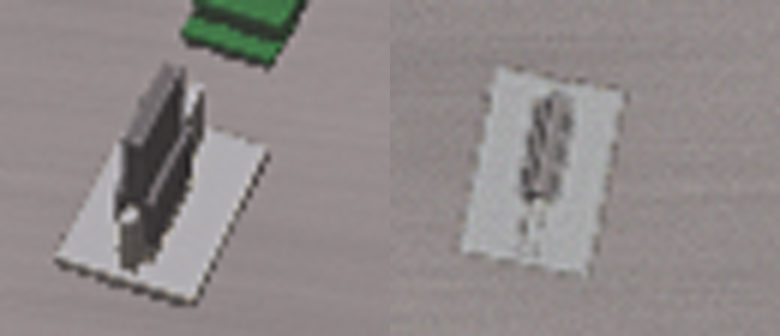

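View pics/c2.png

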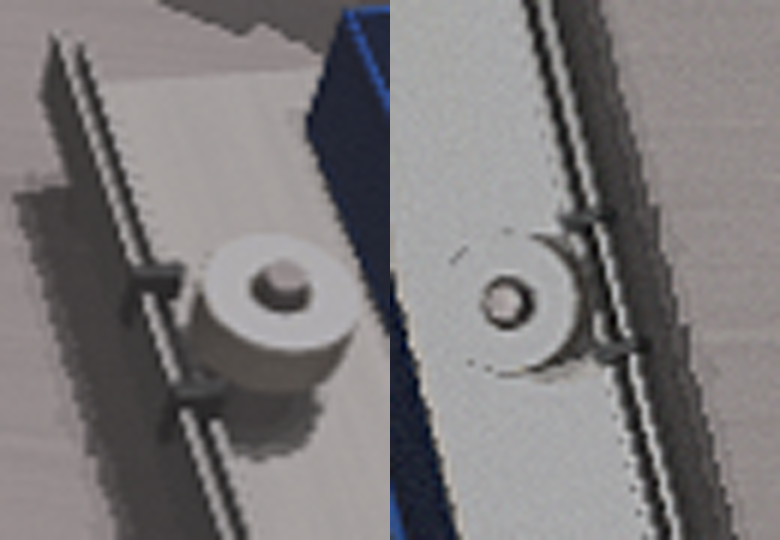

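```bash
python3 - <<'E'
from h import *
_,s=load('scene0'); _,t=load('top0')
print('peg',onz(s,[391.5,186.5],.15),onz(t,[138.7,210.5],.15))
print('lugs top',onz(t,[[153.3,195.8],[158.3,218.3]],.12))
print('lugs scene',onz(s,[[345+158/6,140+275/6],[345+197/6,140+388/6]],.12))
# lip far ends in top: 
print('lip top',onz(t,[[203/1.5+0,165/1.5],[266/1.5,405/1.5]],.11))
# stand base corners (z=.008)
tc=np.array([[498,68],[627,92],[588,275],[462,250]])-[390,0]
P=onz(t,tc/6+[240,182],.008); print('stand',P,P.mean(0))
sc=np.array([[55,262],[195,305],[272,148]]); print('stand scene',onz(s,sc/6+[225,170],.008))
# bystander approx
for n,uv in dict(orange=(310,390),green1=(304,262),green2=(388,382),sjar=(466,387),brush=(345,205),jar=(415,195),wide=(492,295),bowl=(588,366),bottle=(545,220)).items(): print(n,onz(t,np.array(uv)/1.5,0.02).round(3))
E
```

```text
peg [[0.5029566  0.28294411 0.15      ]] [[0.49753954 0.2815138  0.15      ]]
lugs top [[0.54005022 0.24753631 0.12      ]
 [0.47503139 0.23337334 0.12      ]]
lugs scene [[0.48079291 0.2394824  0.12      ]
 [0.54181829 0.25474912 0.12      ]]
lip top [[0.7978467  0.30462272 0.11      ]
 [0.32573542 0.18223075 0.11      ]]
stand [[ 0.54844188 -0.0560412   0.008     ]
 [ 0.53425681 -0.12361784  0.008     ]
 [ 0.43878986 -0.10059131  0.008     ]
 [ 0.45338062 -0.03496053  0.008     ]] [ 0.49371729 -0.07880272  0.008     ]
stand scene [[ 0.54001736 -0.11661877  0.008     ]
 [ 0.55484929 -0.04844775  0.008     ]
 [ 0.45629695 -0.02594747  0.008     ]]
orange [[0.344 0.108 0.02 ]]
green1 [[0.61  0.117 0.02 ]]
green2 [[ 0.357 -0.053  0.02 ]]
sjar [[ 0.343 -0.215  0.02 ]]
brush [[0.729 0.029 0.02 ]]
jar [[ 0.748 -0.12   0.02 ]]
wide [[ 0.532 -0.275  0.02 ]]
bowl [[ 0.378 -0.474  0.02 ]]
bottle [[ 0.689 -0.395  0.02 ]]
```

Request:
arm_command(rows=[[[0,0,53],0,-1],[[0,0,53],0.15,-1],[[0,0,53],0.15,-1],[[30,-33,0],0.16,-1],[[30,-33,0],0.16,-1],[[30,-33,0],0.16,-1],[[30,-33,0],0.16,-1],[[30,-33,0],0.16,-1],[[30,-33,0],0.16,-1],[[30,-33,0],0.16,-1],[[30,-33,0],0.16,-1],[[31,-35,0],0.16,-1]])

```text
t: 1.65
tcp_pos: [0.5009, 0.2812, 0.3643]
tool_rot: [-0.633, 0.775, 0.0, -0.0]
force: [0.5, 0.1, -0.1]
finger_gap: 0.998
```

Request:
arm_command(rows=[[[0,0,-40],0.145,-1],[[0,0,-40],0.14,-1],[[0,0,-10],0,-1],[[0,0,0],0,-1]])

```text
t: 2.15
tcp_pos: [0.4968, 0.292, 0.2744]
tool_rot: [0.729, -0.685, 0.006, 0.003]
force: [-0.5, -0.4, 0.4]
finger_gap: 0.998
```

```bash
python3 - <<'E'
from h import *
s=manip.sense(); print(s['t'],s['q'].round(3),s['tcp_pos'],s['tool_rot'].round(4),s['force'])
im,c=snap('wrist','w1'); print(-np.array(c['R']).T@c['t'])
cv2.imwrite('pics/w1b.png',cv2.resize(im,(768,576),interpolation=cv2.INTER_CUBIC))
E
```

```text
2.15 [ 0.345  0.39   1.47  -0.014  1.282 -2.854] [0.49683756 0.29201991 0.27436333] [ 0.7285 -0.685   0.0058  0.0033] [-0.52873995 -0.42016224  0.43861339]
[0.50000747 0.21739315 0.44435082]
```

View pics/w1b.png

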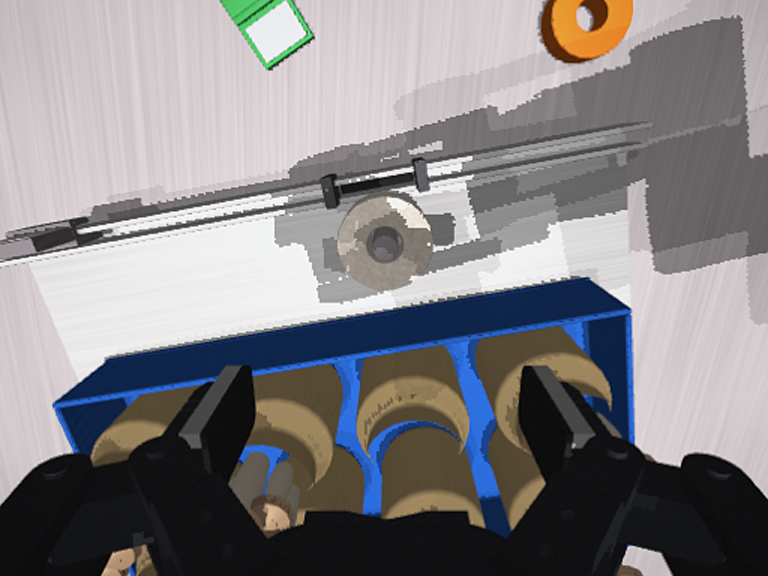

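```bash
python3 - <<'E'
from h import *
im,c=load('w1')
cv2.imwrite('pics/w1c.png',cv2.resize(im[95:205,190:310],(720,660)[:2],interpolation=cv2.INTER_CUBIC)[:600])
E
```

```text
(no output)
```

View pics/w1c.png

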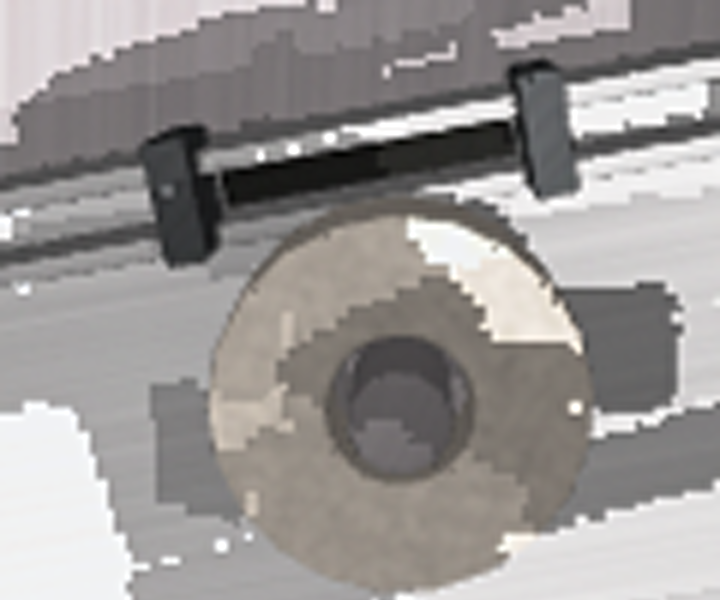

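```bash
python3 - <<'E'
from h import *
im,c=load('w1')
f=lambda x,y:np.array([190+x/6-.4,95+y/6-.4])
print('roll',onz(c,[f(400,404),f(402,408)],.14))
print('peg',onz(c,f(402,427),.15))
print('roll diam',np.linalg.norm(np.diff(onz(c,[f(210,404),f(590,404)],.14),axis=0)))
L=onz(c,[f(172,135),f(198,260),f(533,68),f(562,192)],.12);print('lugs',L)
L2=onz(c,[f(5,185),f(715,48)],.11);print(L2); 
E
```

```text
roll [[0.49799628 0.28569409 0.14      ]
 [0.49761648 0.28636369 0.14      ]]
peg [[0.49750111 0.28728244 0.15      ]]
roll diam 0.06430326112413252
lugs [[0.54006652 0.24521525 0.12      ]
 [0.53496795 0.26651182 0.12      ]
 [0.47872382 0.23018939 0.12      ]
 [0.47197344 0.25074677 0.12      ]]
[[0.57105871 0.25670856 0.11      ]
 [0.44644763 0.2252041  0.11      ]]
```

Request:
arm_command(rows=[[[0,0,0],-0.14,-1],[[-2,3.5,-20],0,-1],[[0,0,-30],0,-1],[[0,0,0],0,-1]])

```text
t: 2.7
tcp_pos: [0.4943, 0.2953, 0.2243]
tool_rot: [-0.679, 0.734, -0.005, -0.004]
force: [-0.9, -0.2, 1.1]
finger_gap: 1.004
```

```bash
python3 - <<'E'
from h import *
s=manip.sense(); print(s['t'],s['q'].round(3),s['tcp_pos'],s['tool_rot'].round(4),s['force'])
im,c=snap('wrist','w2'); print(-np.array(c['R']).T@c['t'])
cv2.imwrite('pics/w2b.png',cv2.resize(im,(768,576),interpolation=cv2.INTER_CUBIC))
E
```

```text
2.7 [ 0.352  0.442  1.533 -0.014  1.17  -2.705] [0.49430129 0.29530979 0.22428428] [-0.6787  0.7344 -0.0054 -0.0041] [-0.90291509 -0.16957136  1.06635851]
[0.48690804 0.2208882  0.39433253]
```

View pics/w2b.png

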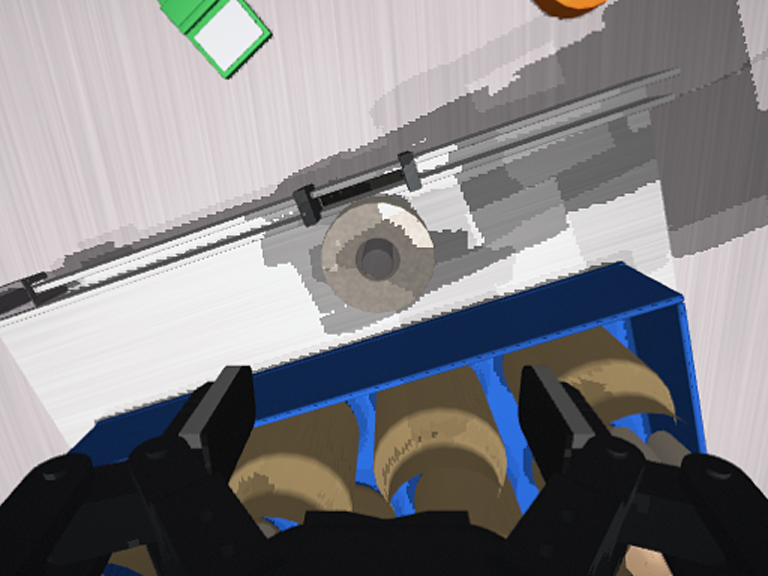

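```bash
python3 - <<'E'
from h import *
from scipy.spatial.transform import Rotation as R
im,c=load('w2')
cv2.imwrite('pics/w2c.png',cv2.resize(im[95:215,190:310],(600,600),interpolation=cv2.INTER_CUBIC))
print(onz(c,[378/1.5,257/1.5],.14))
print(R.from_quat(manip.sense()['tool_rot']).as_matrix().round(4))
E
```

```text
[[0.4973124  0.28546435 0.14      ]]
[[-0.0788 -0.9969  0.004 ]
 [-0.9968  0.0787 -0.0125]
 [ 0.0122 -0.005  -0.9999]]
```

View pics/w2c.png

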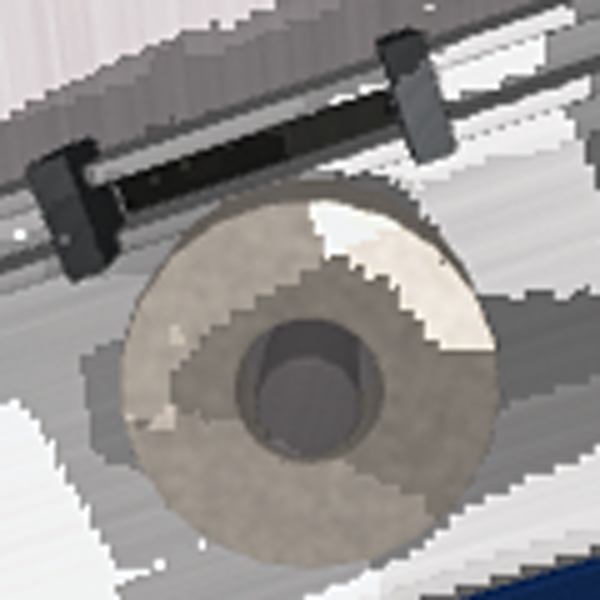

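Request:
arm_command(rows=[[[3,-10,0],0,-1],[[0,0,-30],0,-1],[[0,0,-30],0,-1],[[0,0,-25],0,-1],[[0,0,-20],0,-1],[[0,0,0],0,-1]])

```text
t: 3.5
tcp_pos: [0.498, 0.285, 0.1194]
tool_rot: [-0.679, 0.735, -0.006, -0.004]
force: [-0.9, 0.1, 0.5]
finger_gap: 1.0
```

```bash
python3 - <<'E'
from h import *
s=manip.sense(); print(s['t'],s['q'].round(3),s['tcp_pos'],s['tool_rot'].round(4),s['force'])
im,c=snap('wrist','w3')
cv2.imwrite('pics/w3b.png',cv2.resize(im,(768,576),interpolation=cv2.INTER_CUBIC))
E
```

```text
3.5 [ 0.333  0.574  1.639 -0.017  0.93  -2.72 ] [0.49803647 0.28496156 0.11938131] [-0.6785  0.7345 -0.0056 -0.0037] [-0.89684158  0.14290507  0.48926256]
```

View pics/w3b.png

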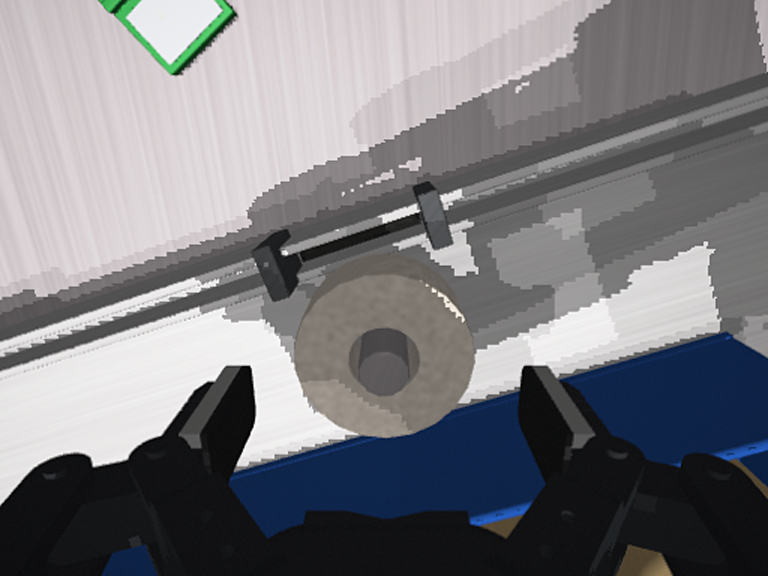

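Request:
arm_command(rows=[[[0,0,-3],0,1],[[0,0,0],0,1],[[0,0,0],0,1],[[0,0,0],0,1],[[0,0,0],0,1]], squeeze=40)

```text
t: 4.18
tcp_pos: [0.4992, 0.2856, 0.1171]
tool_rot: [-0.679, 0.734, -0.007, -0.002]
force: [2.3, -1.0, 2.2]
finger_gap: 0.175
```

```bash
python3 - <<'E'
from h import *
s=manip.sense(); print(s['t'],s['finger_gap'],s['tcp_pos'],s['force'])
im,c=snap('wrist','w4')
cv2.imwrite('pics/w4b.png',cv2.resize(im,(768,576),interpolation=cv2.INTER_CUBIC))
E
```

```text
4.175 0.17476825980634447 [0.49918217 0.28563339 0.11712112] [ 2.30963819 -0.98131914  2.15131683]
```

View pics/w4b.png

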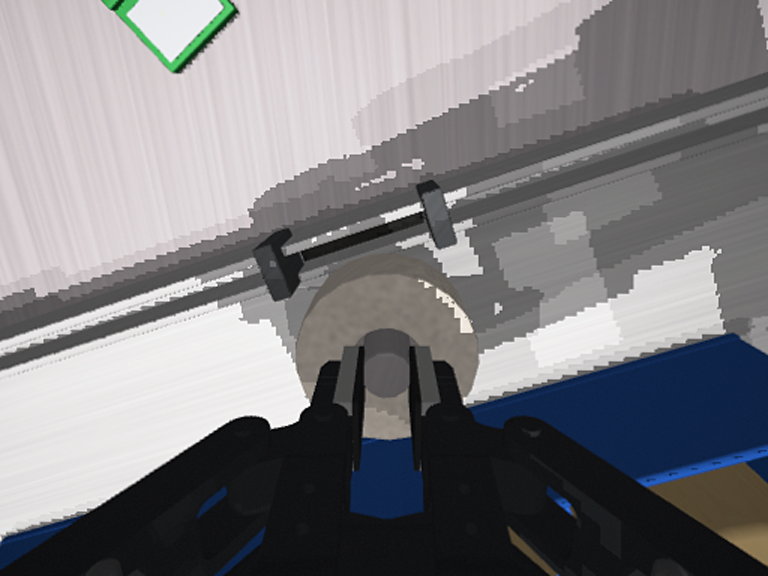

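```bash
python3 - <<'E'
from h import *
from scipy.spatial.transform import Rotation as R
im,c=load('w4'); s=manip.sense(); Rm=R.from_quat(s['tool_rot']).as_matrix()
for dz in (-.04,-.02,-.008,0,.011): print(dz,s['tcp_pos']+Rm[:,2]*dz,proj(c,s['tcp_pos']+Rm[:,2]*dz)*1.5)
for z in (.11,.12,.13,.14,.15): print(z,np.linalg.norm(np.diff(onz(c,[[297/1.5,355/1.5],[478/1.5,355/1.5]],z),axis=0)))
cv2.imwrite('pics/w4c.png',cv2.resize(im[200:330,180:330],(750,600),interpolation=cv2.INTER_CUBIC))
snap('top','t4');t,_=load('t4');cv2.imwrite('pics/t4c.png',cv2.resize(t[150:250,80:210],(780,600),interpolation=cv2.INTER_CUBIC))
t=snap('scene','s4')[0];cv2.imwrite('pics/s4c.png',cv2.resize(t[100:240,320:480],(686,600),interpolation=cv2.INTER_CUBIC))
E
```

```text
-0.04 [0.49893709 0.28616939 0.15709408] [[382.57365211 384.63429644]]
-0.02 [0.49905341 0.2859205  0.13709596] [[382.99421613 355.47132044]]
-0.008 [0.4991232  0.28577118 0.1250971 ] [[383.2032737  340.97802171]]
0 [0.49916973 0.28567162 0.11709785] [[383.32831339 332.31045671]]
0.011 [0.49923371 0.28553474 0.10609889] [[383.48434209 321.4958703 ]]
0.11 0.07700846249288248
0.12 0.07265862475667628
0.13 0.06830878702046993
0.14 0.06395894928426356
0.15 0.059609111548057356
```

View pics/w4c.png

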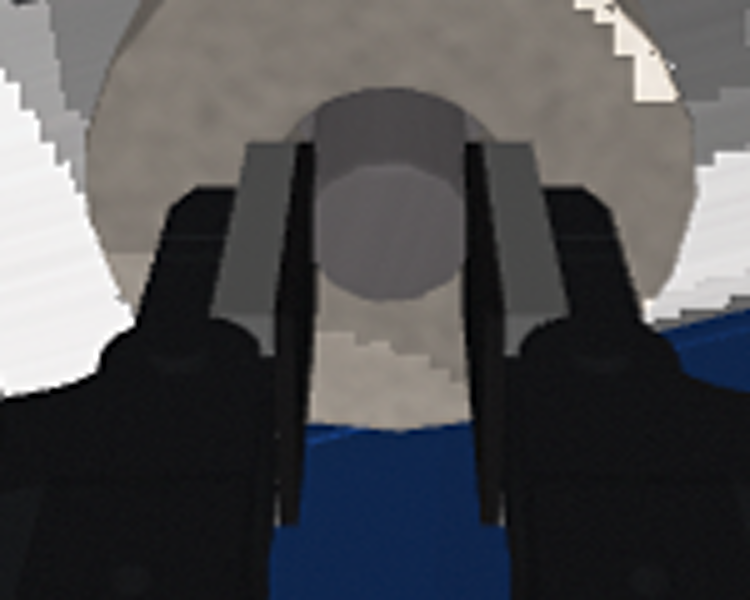

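View pics/s4c.png

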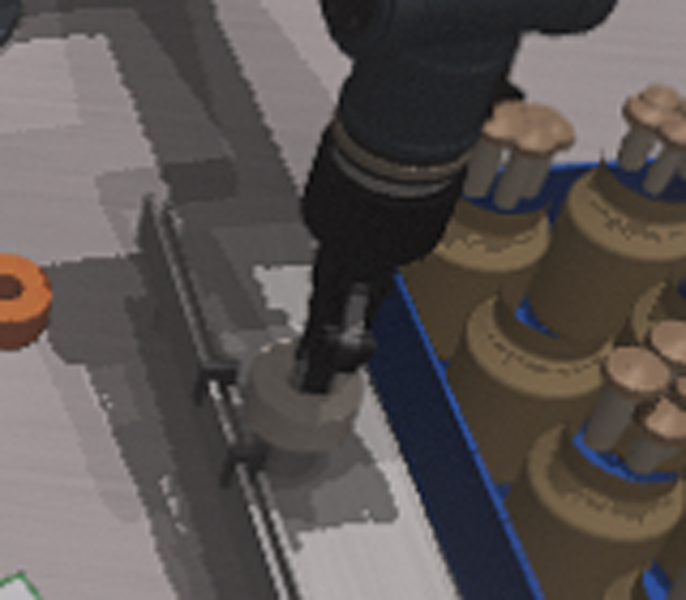

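```bash
python3 - <<'E'
from h import *
from scipy.spatial.transform import Rotation as R
im,c=load('w4'); s=manip.sense(); Rm=R.from_quat(s['tool_rot']).as_matrix()
for x in (-.011,0,.011):
  for dz in (-.06,-.04,-.03,-.02,-.01,0,.011):
    P=s['tcp_pos']+Rm@np.array([[x,.009,dz],[x,-.009,dz]]).T.T.T if 0 else np.array([s['tcp_pos']+Rm@np.array([x,y,dz]) for y in(.009,-.009)])
    print(x,dz,P[0,2].round(3),((proj(c,P)-[180,200])*[5,600/130]).round(0).tolist())
E
```

```text
-0.011 -0.06 0.177 [[479.0, 478.0], [269.0, 478.0]]
-0.011 -0.04 0.157 [[468.0, 352.0], [284.0, 352.0]]
-0.011 -0.03 0.147 [[463.0, 300.0], [290.0, 300.0]]
-0.011 -0.02 0.137 [[459.0, 253.0], [296.0, 253.0]]
-0.011 -0.01 0.127 [[455.0, 212.0], [300.0, 212.0]]
-0.011 0 0.117 [[451.0, 175.0], [305.0, 175.0]]
-0.011 0.011 0.106 [[448.0, 138.0], [309.0, 138.0]]
0 -0.06 0.177 [[482.0, 377.0], [266.0, 377.0]]
0 -0.04 0.157 [[470.0, 260.0], [281.0, 260.0]]
0 -0.03 0.147 [[465.0, 213.0], [288.0, 213.0]]
0 -0.02 0.137 [[460.0, 171.0], [294.0, 171.0]]
0 -0.01 0.127 [[456.0, 133.0], [299.0, 133.0]]
0 0 0.117 [[453.0, 99.0], [303.0, 99.0]]
0 0.011 0.106 [[449.0, 66.0], [308.0, 66.0]]
0.011 -0.06 0.177 [[484.0, 270.0], [262.0, 270.0]]
0.011 -0.04 0.157 [[472.0, 165.0], [279.0, 165.0]]
0.011 -0.03 0.147 [[466.0, 122.0], [286.0, 122.0]]
0.011 -0.02 0.137 [[462.0, 84.0], [292.0, 84.0]]
0.011 -0.01 0.127 [[458.0, 51.0], [297.0, 51.0]]
0.011 0 0.117 [[454.0, 21.0], [302.0, 21.0]]
0.011 0.011 0.106 [[450.0, -9.0], [306.0, -9.0]]
```

View pics/t4c.png

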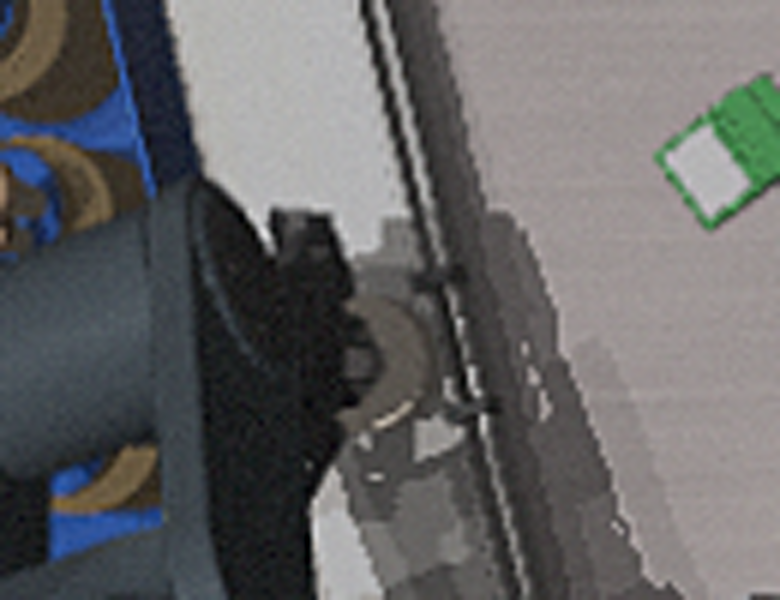

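```bash
python3 - <<'E'
from h import *
from scipy.spatial.transform import Rotation as R
im,c=load('w3'); tcp=np.array([0.49803647,0.28496156,0.11938131]); Rm=R.from_quat([-0.6785,0.7345,-0.0056,-0.0037]).as_matrix()
for x in (-.011,0,.011):
  for dz in (-.07,-.06,-.05,-.04,-.03,-.02,-.01,0.01):
    P=np.array([tcp+Rm@np.array([x,y,dz]) for y in(.0425,-.0425)])
    print(x,dz,P[0,2].round(3),(proj(c,P)*1.5).round(0).tolist())
c4=load('w3')[1]; print((-np.array(c4['R']).T@c4['t']-tcp)@Rm)
E
```

```text
-0.011 -0.07 0.189 [[542.0, 481.0], [221.0, 481.0]]
-0.011 -0.06 0.179 [[531.0, 455.0], [233.0, 455.0]]
-0.011 -0.05 0.169 [[521.0, 433.0], [244.0, 433.0]]
-0.011 -0.04 0.159 [[513.0, 414.0], [253.0, 414.0]]
-0.011 -0.03 0.149 [[505.0, 397.0], [260.0, 397.0]]
-0.011 -0.02 0.139 [[499.0, 382.0], [268.0, 382.0]]
-0.011 -0.01 0.129 [[493.0, 369.0], [274.0, 369.0]]
-0.011 0.01 0.109 [[482.0, 346.0], [285.0, 346.0]]
0 -0.07 0.189 [[547.0, 446.0], [217.0, 446.0]]
0 -0.06 0.179 [[535.0, 422.0], [229.0, 422.0]]
0 -0.05 0.169 [[525.0, 402.0], [240.0, 402.0]]
0 -0.04 0.159 [[516.0, 385.0], [249.0, 385.0]]
0 -0.03 0.149 [[508.0, 369.0], [258.0, 369.0]]
0 -0.02 0.139 [[501.0, 355.0], [265.0, 355.0]]
0 -0.01 0.129 [[495.0, 343.0], [272.0, 343.0]]
0 0.01 0.109 [[484.0, 322.0], [283.0, 322.0]]
0.011 -0.07 0.189 [[552.0, 409.0], [211.0, 409.0]]
0.011 -0.06 0.179 [[539.0, 388.0], [225.0, 388.0]]
0.011 -0.05 0.169 [[528.0, 369.0], [236.0, 369.0]]
0.011 -0.04 0.159 [[519.0, 354.0], [246.0, 354.0]]
0.011 -0.03 0.149 [[511.0, 340.0], [255.0, 340.0]]
0.011 -0.02 0.139 [[503.0, 327.0], [263.0, 327.0]]
0.011 -0.01 0.129 [[497.0, 317.0], [269.0, 317.0]]
0.011 0.01 0.109 [[486.0, 298.0], [281.0, 298.0]]
[ 0.07703598  0.00115867 -0.16902832]
```

Request:
arm_command(rows=[[[0,0,0],0,-1],[[0,0,0],0,-1],[[0,0,0],0,-1],[[0,0,0],0,-1],[[0,0,0],0,-1],[[0,0,-10],0,-1],[[0,0,-10],0,-1],[[0,0,0],0,-1]])

```text
t: 5.32
tcp_pos: [0.4967, 0.2852, 0.095]
tool_rot: [-0.679, 0.734, -0.005, -0.005]
force: [-0.9, 0.6, 0.8]
finger_gap: 0.999
```

```bash
python3 - <<'E'
from h import *
s=manip.sense(); print(s['t'],s['finger_gap'],s['tcp_pos'],s['force'])
im,c=snap('wrist','w5')
cv2.imwrite('pics/w5b.png',cv2.resize(im,(768,576),interpolation=cv2.INTER_CUBIC))
t=snap('scene','s5')[0];cv2.imwrite('pics/s5c.png',cv2.resize(t[100:240,320:480],(686,600),interpolation=cv2.INTER_CUBIC))
E
```

```text
5.325 0.999237272976509 [0.49673994 0.28517274 0.09498596] [-0.94578215  0.58320906  0.84479097]
```

View pics/w5b.png

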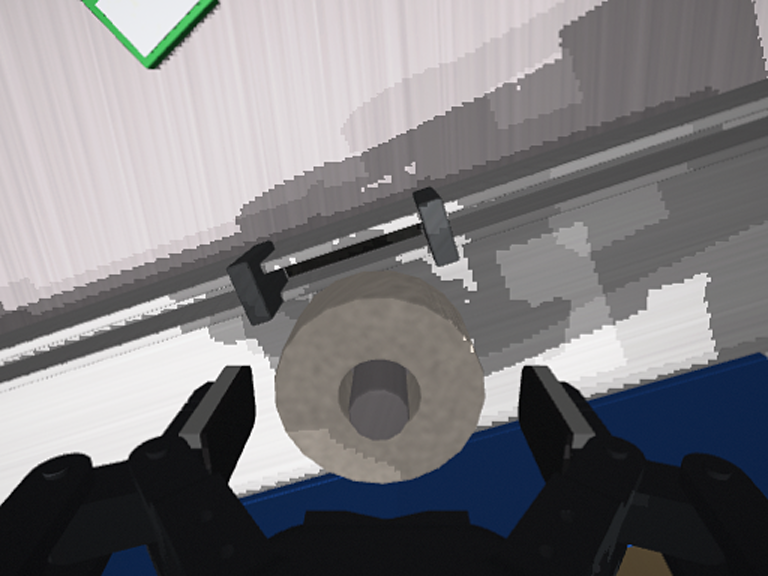

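View pics/s5c.png

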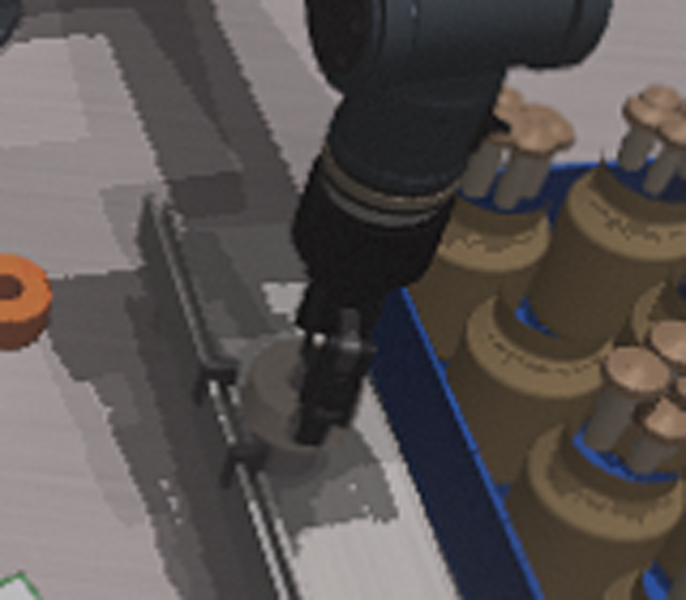

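```bash
python3 - <<'E'
from h import *
from scipy.spatial.transform import Rotation as R
im,c=load('s5'); s=manip.sense(); Rm=R.from_quat(s['tool_rot']).as_matrix()
for dz in (-.06,-.05,-.04,-.03,-.02,-.01,0,0.01):
    P=np.array([s['tcp_pos']+Rm@np.array([x,y,dz]) for x,y in((.011,-.0425),(.011,-.055),(-.011,-.0425))])
    print(dz,P[0,2].round(3),((proj(c,P)-[320,100])*4.286).round(0).tolist())
E
```

```text
-0.06 0.156 [[292.0, 409.0], [291.0, 425.0], [331.0, 416.0]]
-0.05 0.146 [[288.0, 420.0], [287.0, 436.0], [327.0, 427.0]]
-0.04 0.136 [[284.0, 431.0], [283.0, 447.0], [323.0, 438.0]]
-0.03 0.126 [[280.0, 442.0], [279.0, 458.0], [318.0, 449.0]]
-0.02 0.116 [[276.0, 452.0], [275.0, 469.0], [314.0, 459.0]]
-0.01 0.106 [[272.0, 463.0], [271.0, 479.0], [310.0, 470.0]]
0 0.096 [[268.0, 473.0], [267.0, 490.0], [306.0, 480.0]]
0.01 0.086 [[264.0, 484.0], [263.0, 500.0], [302.0, 491.0]]
```

Request:
arm_command(rows=[[[1.5,0,-11],0,-1],[[0,0,-10],0,-1],[[0,0,0],0,-1]])

```text
t: 5.8
tcp_pos: [0.4984, 0.2852, 0.0742]
tool_rot: [-0.679, 0.734, -0.005, -0.004]
force: [-0.6, 0.1, 0.1]
finger_gap: 1.002
```

Request:
arm_command(rows=[[[0,0,0],0,1],[[0,0,0],0,1],[[0,0,0],0,1],[[0,0,0],0,1]])

```text
t: 6.3
tcp_pos: [0.4996, 0.2858, 0.0758]
tool_rot: [-0.679, 0.734, -0.006, -0.003]
force: [-0.9, 0.0, 3.5]
finger_gap: 0.76
```

```bash
python3 - <<'E'
from h import *
s=manip.sense(); print(s['t'],s['finger_gap'],s['tcp_pos'],s['force'],s['q'].round(3))
im,c=snap('wrist','w6')
cv2.imwrite('pics/w6b.png',cv2.resize(im,(768,576),interpolation=cv2.INTER_CUBIC))
E
```

```text
6.3 0.7596657947167126 [0.49964231 0.28575373 0.07581146] [-0.86811946  0.00568247  3.54288557] [ 0.333  0.641  1.665 -0.018  0.836 -2.718]
```

View pics/w6b.png

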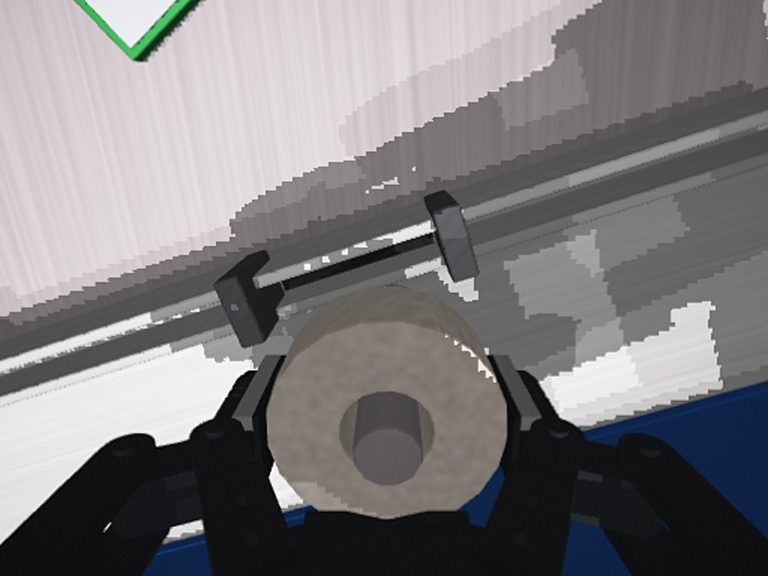

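Request:
arm_command(rows=[[[0,0,12],0,1],[[0,0,20],0,1],[[0,0,25],0,1],[[0,0,30],0,1],[[0,0,30],0,1],[[0,0,0],0,1]])

```text
t: 7.1
tcp_pos: [0.5009, 0.2862, 0.1953]
tool_rot: [-0.679, 0.734, -0.007, -0.0]
force: [-0.1, 0.6, -0.5]
finger_gap: 0.758
```

```bash
python3 - <<'E'
from h import *
s=manip.sense(); print(s['t'],s['finger_gap'],s['tcp_pos'],s['force'],s['q'].round(3))
im,c=snap('wrist','w7')
cv2.imwrite('pics/w7b.png',cv2.resize(im,(768,576),interpolation=cv2.INTER_CUBIC))
E
```

```text
7.1 0.7575285065675474 [0.50090378 0.28620607 0.19527192] [-0.08858442  0.6026213  -0.51354247] [ 0.333  0.474  1.569 -0.015  1.094 -2.723]
```

View pics/w7b.png

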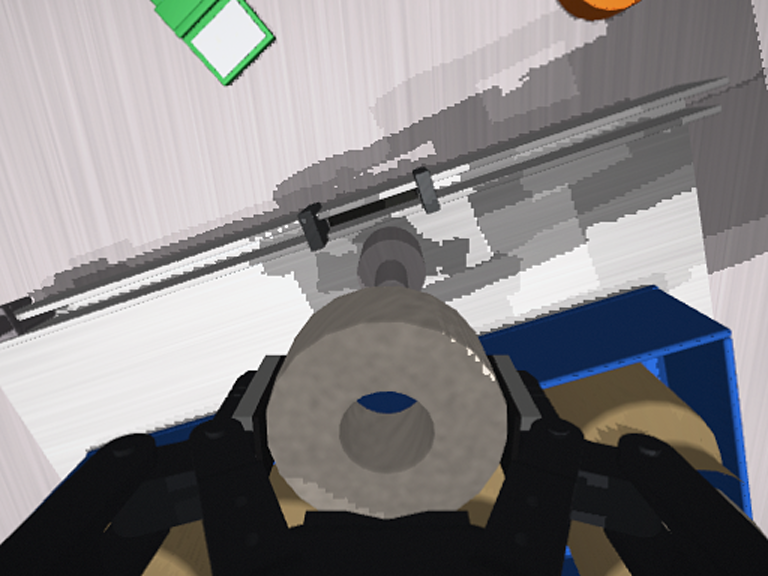

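Request:
arm_command(rows=[[[0,-10,0],-0.17,1],[[0,-20,0],-0.17,1],[[-2,-20,0],-0.17,1],[[-3,-20,0],-0.17,1],[[-3,-20,0],-0.17,1],[[-3,-20,0],-0.17,1],[[-3,-20,0],-0.17,1],[[-3,-20,0],-0.17,1],[[-2,-20,0],-0.17,1],[[-2,-20,0],-0.17,1],[[0,-6,0],0,1],[[0,0,0],0,1]])

```text
t: 8.65
tcp_pos: [0.4778, 0.0896, 0.1917]
tool_rot: [0.103, 0.995, -0.001, -0.007]
force: [0.1, 1.2, -1.1]
finger_gap: 0.758
```

```bash
python3 - <<'E'
from h import *
s=manip.sense(); print(s['t'],s['finger_gap'],s['tcp_pos'],s['force'],s['q'].round(3),s['tool_rot'].round(4))
im,c=snap('wrist','w8')
cv2.imwrite('pics/w8b.png',cv2.resize(im,(768,576),interpolation=cv2.INTER_CUBIC))
im,c=snap('top','t8')
cv2.imwrite('pics/t8b.png',cv2.resize(im,(768,576),interpolation=cv2.INTER_CUBIC))
E
```

```text
8.65 0.7578452497252766 [0.47780878 0.08958108 0.19173309] [ 0.11130716  1.20284893 -1.05455783] [-0.044  0.368  1.778 -0.002  1.01  -1.407] [ 0.1031  0.9946 -0.0012 -0.0073]
```

View pics/w8b.png

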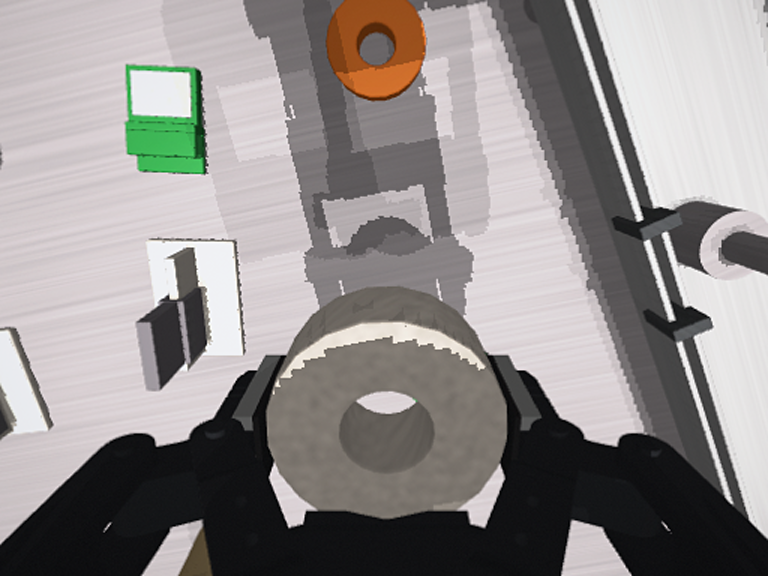

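View pics/t8b.png

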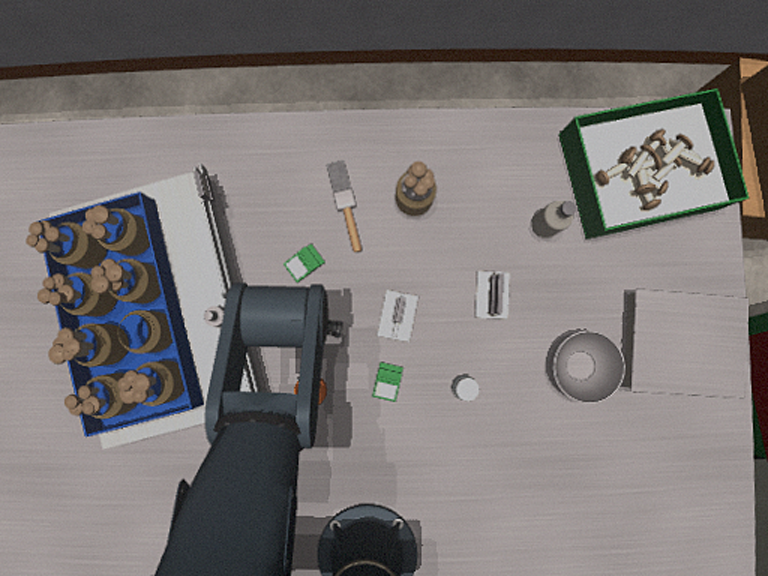

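Request:
arm_command(rows=[[[0,0,-30],0,1],[[0,0,-45],0,1],[[0,0,-45],0,1],[[0,0,-45],0,1],[[0,0,-25],0,1],[[0,0,-15],0,1],[[0,0,0],0,1]])

```text
t: 9.62
tcp_pos: [0.478, 0.09, -0.0133]
tool_rot: [0.103, 0.995, -0.001, -0.007]
force: [0.1, 0.6, -0.7]
finger_gap: 0.753
```

```bash
python3 - <<'E'
from h import *
s=manip.sense(); print(s['t'],s['finger_gap'],s['tcp_pos'],s['force'],s['q'].round(3),s['tool_rot'].round(4))
im,c=snap('wrist','w9')
cv2.imwrite('pics/w9b.png',cv2.resize(im,(768,576),interpolation=cv2.INTER_CUBIC))
im,c=snap('scene','s9')
cv2.imwrite('pics/s9b.png',cv2.resize(im[100:300,200:440],(720,600),interpolation=cv2.INTER_CUBIC))
E
```

```text
9.625 0.7534528031057042 [ 0.4779999   0.08999955 -0.013257  ] [ 0.07542478  0.59163679 -0.66412336] [-0.043  0.739  1.916 -0.004  0.501 -1.404] [ 0.1033  0.9946 -0.0013 -0.0071]
```

View pics/s9b.png

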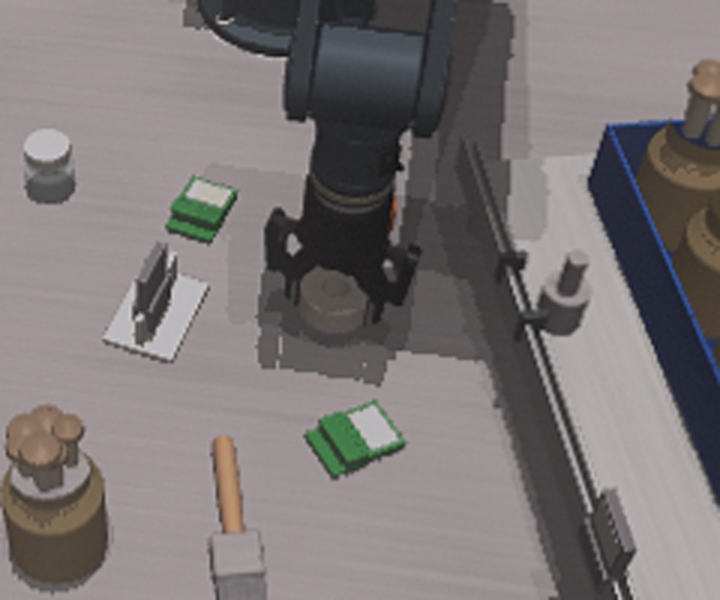

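Request:
arm_command(rows=[[[0,0,-8],0,1],[[0,0,-7],0,1],[[0,0,0],0,1]])

```text
t: 10.1
tcp_pos: [0.478, 0.0895, -0.0279]
tool_rot: [0.104, 0.995, -0.001, -0.007]
force: [-1.0, -0.3, -1.1]
finger_gap: 0.757
```

Request:
arm_command(rows=[[[0,0,-3],0,1],[[0,0,0],0,1]])

```text
t: 10.35
tcp_pos: [0.4782, 0.0896, -0.0307]
tool_rot: [0.104, 0.995, -0.001, -0.007]
force: [-0.1, 0.5, -0.4]
finger_gap: 0.758
```

Request:
arm_command(rows=[[[0,0,-2],0,1],[[0,0,0],0,1]])

```text
t: 10.6
tcp_pos: [0.4785, 0.0896, -0.0317]
tool_rot: [0.104, 0.995, -0.001, -0.006]
force: [-1.3, -0.5, 7.1]
finger_gap: 0.754
```

Request:
arm_command(rows=[[[0,0,0],0,-1],[[0,0,0],0,-1],[[0,0,0],0,-1],[[0,0,15],0,-1],[[0,0,35],0,-1],[[0,0,60],0,-1],[[0,0,60],0,-1],[[0,0,60],0,-1],[[0,-20,20],0,-1],[[0,0,0],0,-1]])

```text
t: 11.85
tcp_pos: [0.4793, 0.069, 0.2199]
tool_rot: [0.105, 0.995, -0.001, -0.004]
force: [-0.4, 0.6, -0.2]
finger_gap: 0.999
```

```bash
python3 - <<'E'
from h import *
s=manip.sense(); print(s['t'],s['finger_gap'],s['tcp_pos'],s['force'],s['q'].round(3),s['tool_rot'].round(4))
im,c=snap('wrist','w10')
cv2.imwrite('pics/w10b.png',cv2.resize(im,(768,576),interpolation=cv2.INTER_CUBIC))
E
```

```text
11.85 0.9987944355579027 [0.47929999 0.06899555 0.21988146] [-0.4052801   0.59466527 -0.23913707] [-0.087  0.323  1.754 -0.003  1.072 -1.447] [ 0.1046  0.9945 -0.0012 -0.0037]
```

View pics/w10b.png

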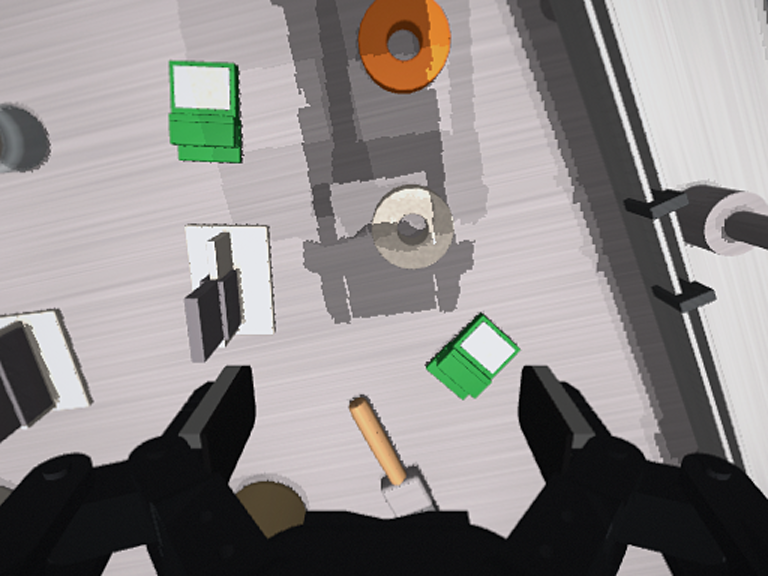

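Request:
arm_command(rows=[[[0,-40,0],0,-1],[[0,-60,0],0,-1],[[0,-60,0],0,-1],[[0,-60,0],0,-1],[[0,-20,0],0,-1],[[0,0,0],0,-1]])

```text
t: 12.65
tcp_pos: [0.4775, -0.1702, 0.2159]
tool_rot: [0.105, 0.994, -0.0, -0.008]
force: [0.4, 0.1, 0.9]
finger_gap: 1.002
```

```bash
python3 - <<'E'
from h import *
s=manip.sense(); print(s['t'],s['finger_gap'],s['tcp_pos'],s['force'],s['q'].round(3),s['tool_rot'].round(4))
im,c=snap('wrist','w11')
cv2.imwrite('pics/w11b.png',cv2.resize(im,(768,576),interpolation=cv2.INTER_CUBIC))
E
```

```text
12.65 1.0018589377469873 [ 0.47745577 -0.17020962  0.21590101] [0.43257553 0.06400303 0.91139287] [-0.559  0.362  1.701 -0.008  1.092 -1.915] [ 1.050e-01  9.944e-01 -1.000e-04 -8.000e-03]
```

View pics/w11b.png

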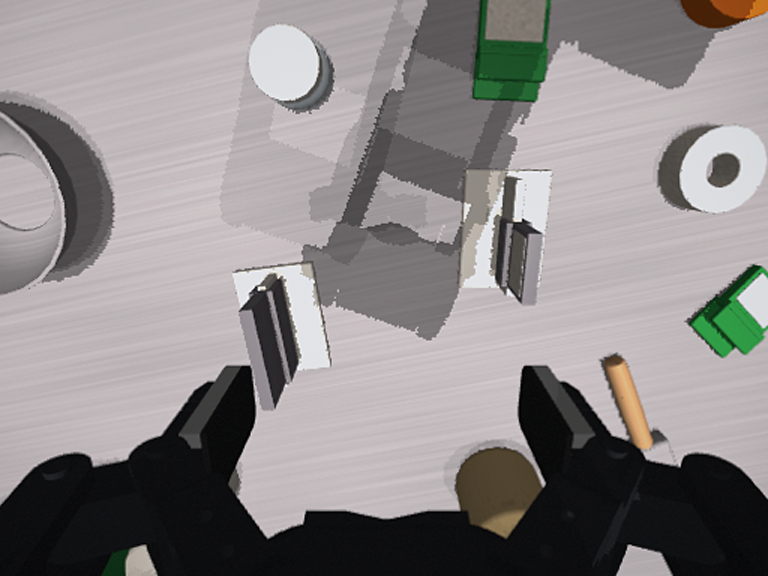

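```bash
python3 - <<'E'
from h import *
im,c=load('w11'); im2,_=load('w10')
a=cv2.resize(im[105:210,300:380],(400,525),interpolation=cv2.INTER_CUBIC);b=cv2.resize(im2[145:250,110:190],(400,525),interpolation=cv2.INTER_CUBIC)
cv2.imwrite('pics/w11c.png',np.hstack([a,b]))
E
```

```text
(no output)
```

View pics/w11c.png

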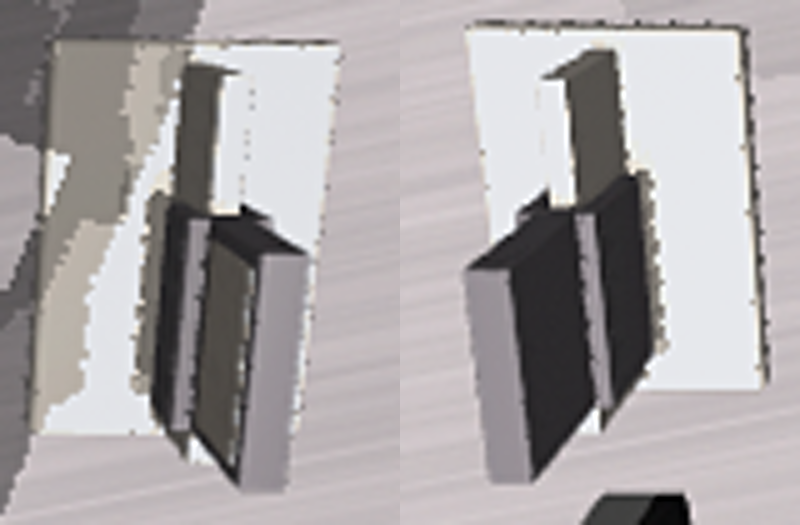

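```bash
python3 - <<'E'
from h import *
def go(fn,pts,off,z):
    im,c=load(fn); P=onz(c,np.array(pts)/5+off-.4,z)[:,:2]; m=P.mean(0); ln=(P[0]+P[1]-P[2]-P[3])/2; w=(P[0]-P[1]+P[3]-P[2])/2
    print(fn,m.round(4),'len',np.linalg.norm(ln).round(4),np.degrees(np.arctan2(*ln[::-1])).round(1),'w',np.linalg.norm(w).round(4))
go('w11',[(258,252),(308,250),(288,490),(240,488)],[300,105],.089)
go('w10',[(465,268),(510,268),(530,482),(490,482)]-np.array([400,0]),[110,145],.089)
E
```

```text
w11 [ 0.5038 -0.0744] len 0.0498 168.9 w 0.0099
w10 [ 0.5038 -0.0747] len 0.0498 166.3 w 0.0091
```

Request:
arm_command(rows=[[[6,24,0],0,-1],[[8,36,0],0,-1],[[8,36,0],0,-1],[[4,0,-40],0,-1],[[0,0,-50],0,-1],[[0,0,-20],0,-1],[[0,0,0],0,-1]])

```text
t: 13.58
tcp_pos: [0.5021, -0.0714, 0.1058]
tool_rot: [0.102, 0.995, -0.0, -0.009]
force: [-0.8, 0.3, -0.2]
finger_gap: 1.0
```

```bash
python3 - <<'E'
from h import *
s=manip.sense(); print(s['t'],s['finger_gap'],s['tcp_pos'],s['force'],s['q'].round(3),s['tool_rot'].round(4))
im,c=snap('wrist','w12')
cv2.imwrite('pics/w12b.png',cv2.resize(im,(768,576),interpolation=cv2.INTER_CUBIC))
E
```

```text
13.575 1.000399382512191 [ 0.50210855 -0.07144806  0.10580338] [-0.78030272  0.30106287 -0.16055883] [-0.359  0.53   1.805 -0.007  0.824 -1.719] [ 1.025e-01  9.947e-01 -3.000e-04 -9.200e-03]
```

View pics/w12b.png

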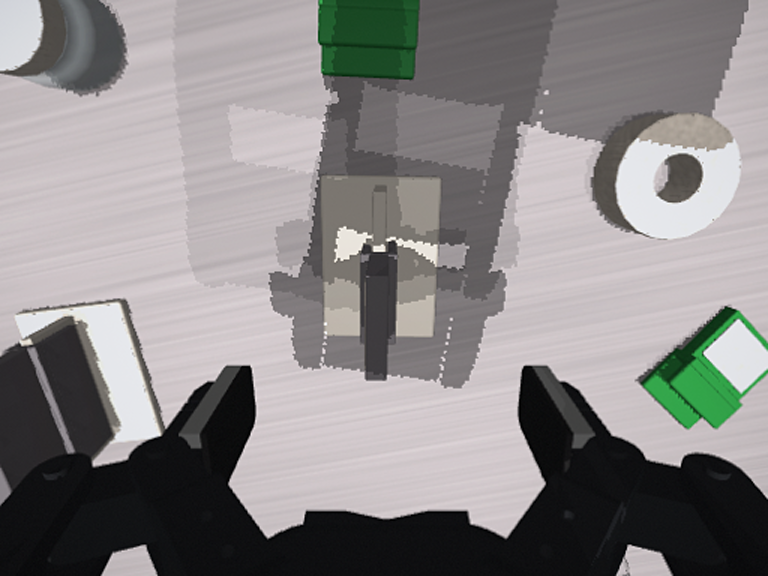

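```bash
python3 - <<'E'
from h import *
from scipy.spatial.transform import Rotation as R
im,c=load('w12'); P=onz(c,np.array([(367,277),(389,277),(387,380),(366,380)])/1.5,.089)[:,:2]
m=P.mean(0); ln=(P[0]+P[1]-P[2]-P[3])/2; print(m,np.linalg.norm(ln),np.degrees(np.arctan2(*ln[::-1])),np.linalg.norm(P[0]-P[1]))
s=manip.sense();Rm=R.from_quat(s['tool_rot']).as_matrix();print(Rm.round(4)); 
f=s['tcp_pos']-.04*Rm[:,2]; print('finger',f, 'needed shift to holder', m-f[:2])
for y in(-.0425,.0425): print(proj(c,s['tcp_pos']+Rm@np.array([.011,y,-.047]))*1.5)
E
```

```text
[ 0.50460327 -0.07408195] 0.049077295232194056 167.14147520953782 0.009355538321375815
[[-0.9788  0.2043 -0.0153]
 [ 0.2043  0.9789  0.    ]
 [ 0.015  -0.0031 -0.9999]]
finger [ 0.50401521 -0.07229185  0.14701242] needed shift to holder [ 0.00058805 -0.0017901 ]
[[235.2946162  380.38379064]]
[[520.6238997  380.43047826]]
```

Request:
arm_command(rows=[[[1,-3,-10],0,-1],[[0,0,-35],0,-1],[[0,0,-25],0,-1],[[0,0,-10],0,-1],[[0,0,0],0,-1]])

```text
t: 14.25
tcp_pos: [0.5055, -0.0775, 0.0275]
tool_rot: [0.104, 0.995, -0.001, -0.006]
force: [0.5, 0.2, -0.4]
finger_gap: 0.998
```

```bash
python3 - <<'E'
from h import *
s=manip.sense(); print(s['t'],s['finger_gap'],s['tcp_pos'],s['force'],s['q'].round(3),s['tool_rot'].round(4))
im,c=snap('wrist','w13')
cv2.imwrite('pics/w13b.png',cv2.resize(im,(768,576),interpolation=cv2.INTER_CUBIC))
im,c=snap('scene','s13')
cv2.imwrite('pics/s13b.png',cv2.resize(im[120:240,190:310],(600,600),interpolation=cv2.INTER_CUBIC))
E
```

```text
14.25 0.9978090020689151 [ 0.50545387 -0.07749814  0.02745332] [ 0.54349327  0.20452138 -0.35076543] [-0.367  0.673  1.843 -0.01   0.638 -1.722] [ 0.1039  0.9946 -0.0013 -0.0064]
```

View pics/w13b.png

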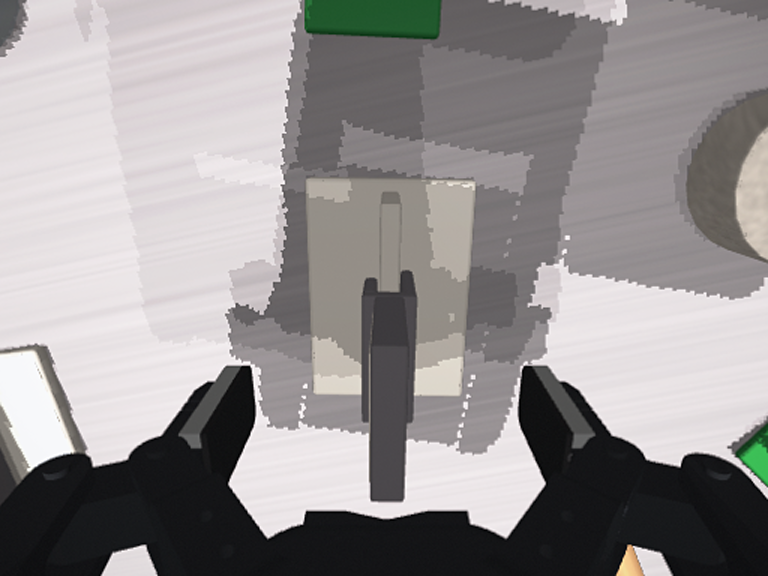

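View pics/s13b.png

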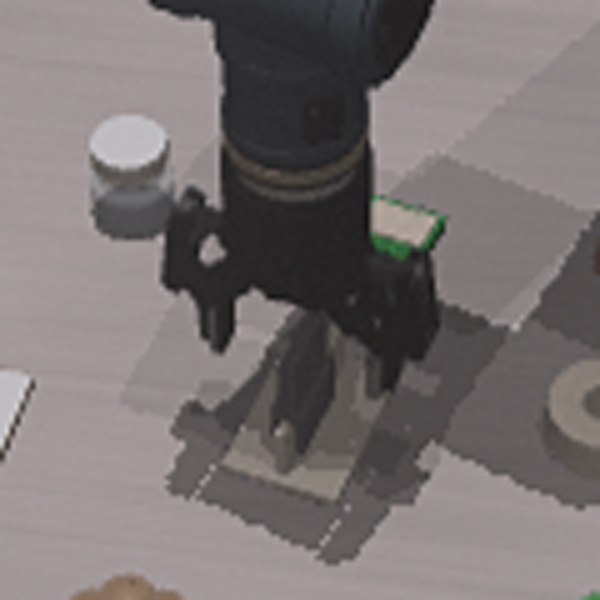

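Request:
arm_command(rows=[[[0,0,0],0,1],[[0,0,0],0,1],[[0,0,0],0,1],[[0,0,0],0,1],[[0,0,0],0,1],[[0,0,0],0,1]], squeeze=60)

```text
t: 15.1
tcp_pos: [0.5054, -0.0775, 0.0276]
tool_rot: [0.104, 0.995, -0.001, -0.006]
force: [-0.2, -0.8, 2.4]
finger_gap: 0.105
```

```bash
python3 - <<'E'
from h import *
s=manip.sense(); print(s['t'],s['finger_gap'],s['tcp_pos'],s['force'],s['q'].round(3),s['tool_rot'].round(4))
im,c=snap('wrist','w14')
cv2.imwrite('pics/w14b.png',cv2.resize(im,(768,576),interpolation=cv2.INTER_CUBIC))
E
```

```text
15.1 0.1053202750109249 [ 0.5053904  -0.07746492  0.02758298] [-0.20909643 -0.80460733  2.42433237] [-0.367  0.672  1.843 -0.01   0.638 -1.722] [ 0.1038  0.9946 -0.0013 -0.0063]
```

View pics/w14b.png

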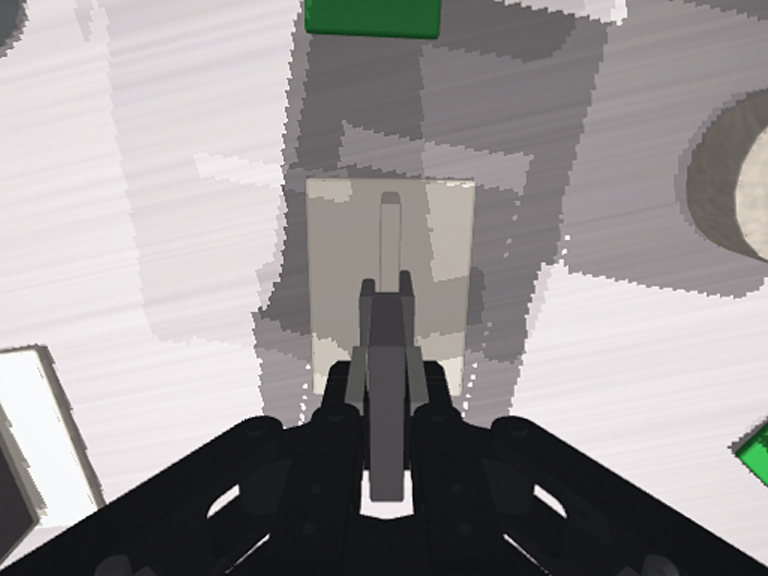

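Request:
arm_command(rows=[[[0,0,10],0,1],[[0,0,25],0,1],[[0,0,40],0,1],[[0,0,50],0,1],[[0,0,40],0,1],[[0,20,0],0.06,1],[[0,40,0],0.1,1],[[0,40,0],0.1,1],[[0,40,0],0.1,1],[[0,40,0],0.1,1],[[0,30,0],0,1],[[0,0,0],0,1]])

```text
t: 16.65
tcp_pos: [0.5046, 0.1343, 0.1926]
tool_rot: [-0.127, 0.992, -0.003, -0.006]
force: [0.0, -0.4, -0.6]
finger_gap: 0.107
```

```bash
python3 - <<'E'
from h import *
s=manip.sense(); print(s['t'],s['finger_gap'],s['tcp_pos'],s['force'],s['q'].round(3),s['tool_rot'].round(4))
im,c=snap('wrist','w15')
cv2.imwrite('pics/w15b.png',cv2.resize(im,(768,576),interpolation=cv2.INTER_CUBIC))
E
```

```text
16.65 0.10693044960305416 [0.50461831 0.13433515 0.19262961] [ 0.033783   -0.38890058 -0.61246491] [ 0.05   0.412  1.693 -0.007  1.047 -1.773] [-0.1274  0.9918 -0.0026 -0.0061]
```

View pics/w15b.png

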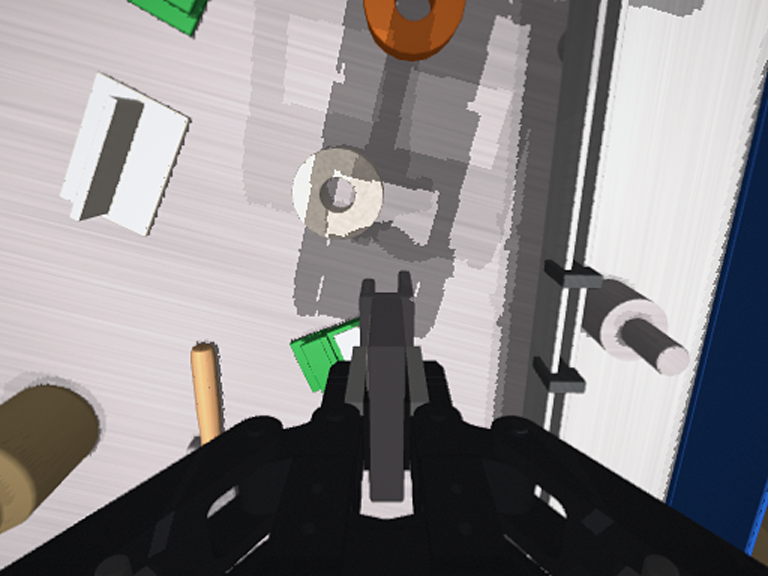

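```bash
python3 - <<'E'
from h import *
im,c=load('w15')
cv2.imwrite('pics/w15c.png',cv2.resize(im[130:290,330:470],(525,600),interpolation=cv2.INTER_CUBIC))
E
```

```text
(no output)
```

View pics/w15c.png

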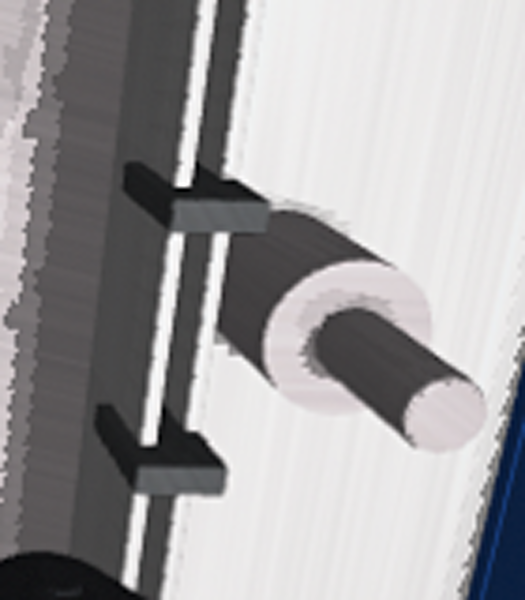

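```bash
cat > m.py <<'E'
from h import *
im,c=load('w15'); g=lambda p:np.array(p)/3.75+[330,130]-.37
lt=onz(c,g([(172,202),(270,202),(267,230),(172,232)]),.12)[:,:2]; lb=onz(c,g([(138,468),(227,466),(223,494),(138,494)]),.12)[:,:2]
print('lugs',lt.round(4).tolist(),lb.round(4).tolist()); print('inner gap',np.linalg.norm((lt[2]+lt[3]-lb[0]-lb[1])/2))
inner=(lt[2]+lt[3]+lb[0]+lb[1])/4; print('mid inner',inner, 'lug depth',np.linalg.norm(lt[0]-lt[1]))
d=lt.mean(0)-lb.mean(0); print('lug dir',np.degrees(np.arctan2(d[1],d[0])))
L=onz(c,g([(207,2),(130,590)]),.11)[:,:2]; d=L[0]-L[1]; print('lip dir',np.degrees(np.arctan2(d[1],d[0])),L)
W=onz(c,g([(122,590),(137,590)]),.11);print('lip w',np.linalg.norm(W[0]-W[1]))
u=d/np.linalg.norm(d); x=np.array([u[1],-u[0]]) 
if x[1]<0:x=-x
peg=onz(c,g((445,415)),.15)[0,:2]; foot=onz(c,g((347,338)),.11)[0,:2]
print('peg',peg,'foot',foot,'place from peg',peg-.044*x,'foot',foot-.044*x)
pl=L[1]+u*((inner-L[1])@u); print('place (lip line, lug mid)',pl, 'u',u,'x',x)
E
python3 m.py
```

```text
lugs [[0.475, 0.2296], [0.4695, 0.2505], [0.4757, 0.2524], [0.4815, 0.2321]] [[0.5389, 0.2457], [0.5331, 0.266], [0.5403, 0.2679], [0.5455, 0.2482]]
inner gap 0.058999814018568464
mid inner [0.50728522 0.24905311] lug depth 0.021631963285978634
lug dir -166.08540530691457
lip dir -165.84477723246965 [[0.43220766 0.22505168]
 [0.57710194 0.2615951 ]]
lip w 0.0038507046415331833
peg [0.49785171 0.2865898 ] foot [0.49800915 0.2868867 ] place from peg [0.50861189 0.24392578] foot [0.50876933 0.24422269]
place (lip line, lug mid) [0.50848657 0.24428979] u [-0.96963676 -0.24454968] x [-0.24454968  0.96963676]
```

```bash
cat > m2.py <<'E'
from h import *
im,c=load('w15')
cv2.imwrite('pics/w15d.png',cv2.resize(im[180:340,220:300],(300,600),interpolation=cv2.INTER_CUBIC))
E
python3 m2.py
```

```text
(no output)
```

View pics/w15d.png

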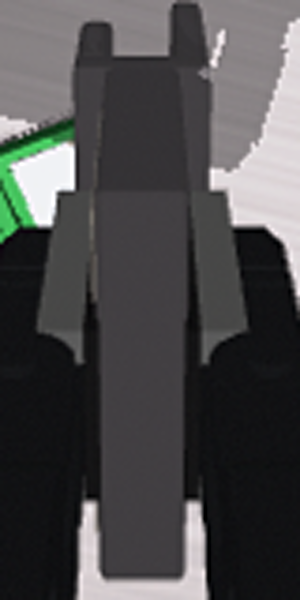

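```bash
cat > m3.py <<'E'
from h import *
im,c=load('w15'); g=lambda p:np.array(p)/3.75+[220,180]-.37
z0=.1926+.0164
P=onz(c,g([(97,190),(190,190),(183,578),(101,578)]),z0+.045)[:,:2]; m=P.mean(0); ln=(P[0]+P[1]-P[2]-P[3])/2
print('plate top',m,np.linalg.norm(ln),np.degrees(np.arctan2(ln[1],ln[0])),np.linalg.norm(P[0]-P[1]),np.linalg.norm(P[2]-P[3]))
sk=onz(c,g([(78,25),(112,25)]),z0-.017)[:,:2]; to=onz(c,g([(170,4),(207,4)]),z0-.028)[:,:2]
x=np.array([-.2445,.9696]); y=np.array([-.9696,-.2445])
print('skirt',sk@x, 'tongue',to@x, 'y',sk@y,to@y,'plate',m@x,m@y, P@x,P@y)
t=np.array([.50461831,.13433515]); print('tcp',t@x,t@y); pl=np.array([.5086,.2441]); print('place',pl@x,pl@y)
E
python3 m3.py
```

```text
plate top [0.50304834 0.13664876] 0.049647379567572925 -165.5344533276935 0.009639932955922045 0.009567368401836406
skirt [-0.00095626  0.00433332] tongue [0.01356694 0.01965571] y [-0.49777168 -0.49772041] [-0.49742422 -0.49736561] plate 0.009499317879852648 -0.52116629079331 [0.00454442 0.01418338 0.01441784 0.00485163] [-0.49639398 -0.49629433 -0.54593035 -0.5460465 ]
tcp 0.006872184644999986 -0.522122857551
place 0.11232666000000001 -0.5528210100000001
```

Request:
arm_command(rows=[[[2,30,0],0,1],[[2,40,0],0,1],[[1,37,0],0,1],[[0,0,-20],0,1],[[0,0,-12],0,1],[[0,0,0],0,1],[[0,0,0],0,1]])

```text
t: 17.58
tcp_pos: [0.5108, 0.2388, 0.1608]
tool_rot: [-0.125, 0.992, -0.003, -0.006]
force: [0.6, -0.6, 0.2]
finger_gap: 0.112
```

```bash
python3 - <<'E'
from h import *
s=manip.sense(); print(s['t'],s['finger_gap'],s['tcp_pos'],s['force'],s['q'].round(3),s['tool_rot'].round(4))
im,c=snap('wrist','w16')
cv2.imwrite('pics/w16b.png',cv2.resize(im,(768,576),interpolation=cv2.INTER_CUBIC))
im,c=snap('scene','s16')
cv2.imwrite('pics/s16b.png',cv2.resize(im[120:240,320:440],(600,600),interpolation=cv2.INTER_CUBIC))
E
```

```text
17.575 0.11205277000282868 [0.51080874 0.23882806 0.1608039 ] [ 0.58141628 -0.5932848   0.24148019] [ 0.242  0.508  1.624 -0.005  1.022 -1.577] [-0.125   0.9921 -0.0027 -0.0057]
```

View pics/w16b.png

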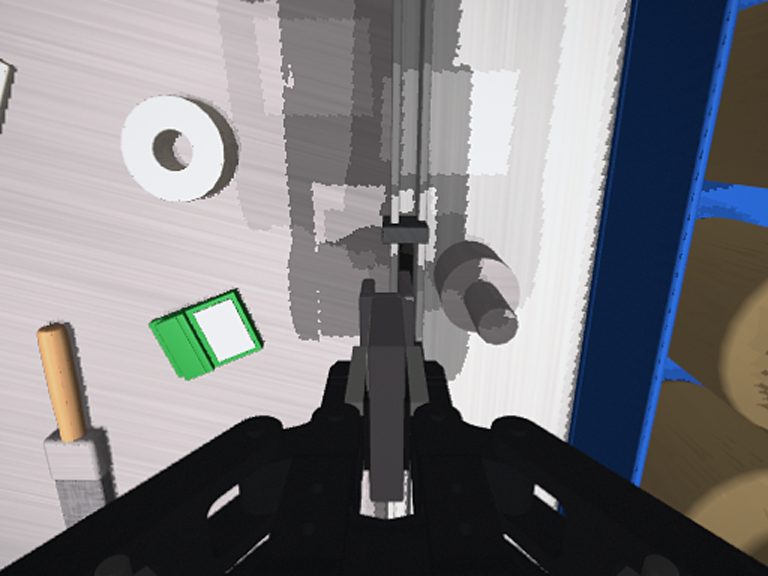

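View pics/s16b.png

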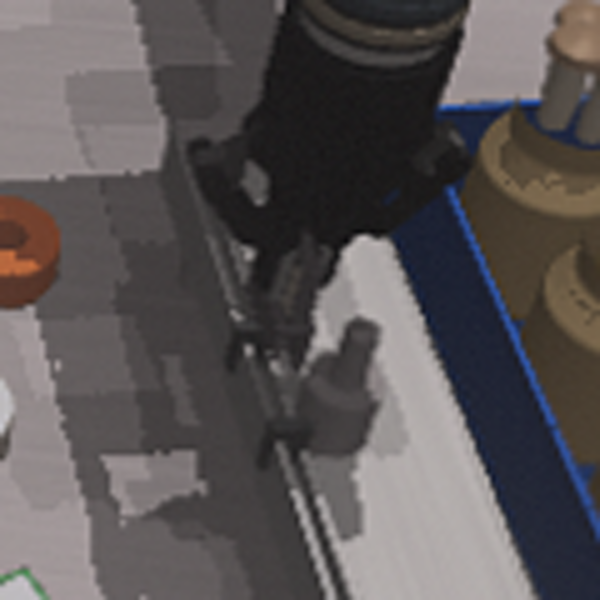

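```bash
python3 - <<'E'
from h import *
im,c=load('w16')
cv2.imwrite('pics/w16c.png',cv2.resize(im[100:260,225:325],(500,800)[:2],interpolation=cv2.INTER_CUBIC)[:600])
E
```

```text
(no output)
```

View pics/w16c.png

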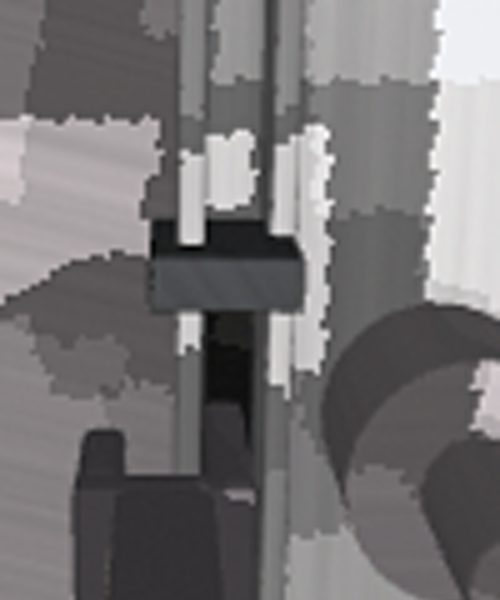

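```bash
cat > m4.py <<'E'
from h import *
im,c=load('w16'); g=lambda p:np.array(p)/5+[225,100]-.4
x=np.array([-.2445,.9696]); y=np.array([-.9696,-.2445])
def r(n,p,z):
    P=onz(c,g(p),z)[:,:2]; print(n,'x',(P@x*1000).round(1),'y',(P@y*1000).round(1))
z0=.1608+.0164
r('lip',[(180,300),(203,300),(180,60),(206,60)],.11)
r('lug in',[(150,310),(302,310)],.12)
r('tongue',[(203,403),(243,403)],z0-.028)
r('skirt',[(82,432),(125,432)],z0-.017)
r('shoulder',[(75,478),(258,490)],z0)
r('platetop',np.array([(370,346),(404,346),(403,500),(371,500)])/1.5*5-[225*5,500],z0+.045)
t=manip.sense()['tcp_pos'][:2]; print('tcp',t@x,t@y)
E
python3 m4.py
```

```text
lip x [111.  114.4 110.8 114.4] y [-524.3 -524.2 -489.9 -489.9]
lug in x [106.7 128.1] y [-523.5 -523.4]
tongue x [113.6 118.6] y [-528.7 -528.6]
skirt x [ 99.3 104.3] y [-529.1 -529. ]
shoulder x [ 99.5 118.9] y [-528.9 -530.1]
platetop x [104.8 113.6 114.  104.7] y [-527.8 -527.8 -577.  -577.1]
tcp 0.10699527967996632 -0.5538743368635434
```

Request:
arm_command(rows=[[[-1.5,3.2,0],0,1],[[0,0,-10],0,1],[[0,0,-15],0,1],[[0,0,-8],0,1],[[0,0,0],0,1]])

```text
t: 18.3
tcp_pos: [0.5079, 0.2426, 0.1261]
tool_rot: [-0.126, 0.992, -0.003, -0.007]
force: [-0.6, 0.4, -0.8]
finger_gap: 0.109
```

```bash
python3 - <<'E'
from h import *
s=manip.sense(); print(s['t'],s['finger_gap'],s['tcp_pos'],s['force'],s['q'].round(3),s['tool_rot'].round(4))
im,c=snap('wrist','w17')
cv2.imwrite('pics/w17c.png',cv2.resize(im[100:260,225:325],(500,800),interpolation=cv2.INTER_CUBIC)[:600])
E
```

```text
18.3 0.10860905049767332 [0.50788838 0.24256493 0.12607532] [-0.59373112  0.44983922 -0.82110179] [ 0.249  0.556  1.653 -0.005  0.948 -1.571] [-0.1257  0.992  -0.0029 -0.0074]
```

View pics/w17c.png

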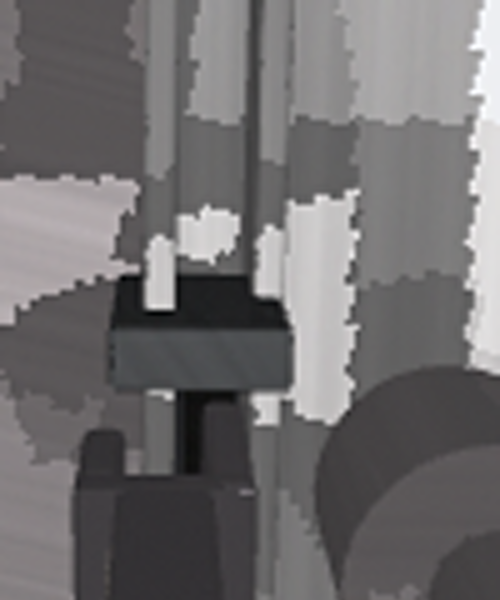

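```bash
sed -e "s/w16/w17/;s/z0=.1608/z0=.1261/" -e "s/(180,300),(203,300),(180,60),(206,60)/(145,460),(174,460),(146,60),(175,60)/;s/(150,310),(302,310)/(112,390),(293,388)/" m4.py > m5.py; python3 m5.py
```

```text
lip x [110.7 114.4 110.7 114.2] y [-535.7 -535.6 -485.9 -485.8]
lug in x [106.9 128.5] y [-523.6 -523.3]
tongue x [117.9 122.8] y [-526.8 -526.7]
skirt x [103.6 108.6] y [-527.2 -527.2]
shoulder x [103.8 123.2] y [-527.1 -528.3]
platetop x [109.1 117.9 118.4 109.1] y [-526.2 -526.1 -575.2 -575.3]
tcp 0.1109988950137502 -0.5523619846537601
```

Request:
arm_command(rows=[[[0,-0.8,0],0,1],[[0,0,-8],0,1],[[0,0,-8],0,1],[[0,0,-6],0,1],[[0,0,0],0,1]])

```text
t: 18.98
tcp_pos: [0.5082, 0.2418, 0.1046]
tool_rot: [-0.126, 0.992, -0.003, -0.007]
force: [-0.2, 0.2, -0.1]
finger_gap: 0.107
```

Request:
arm_command(rows=[[[0,0,-3],0,1],[[0,0,-2],0,1],[[0,0,0],0,1]])

```text
t: 19.35
tcp_pos: [0.5087, 0.2419, 0.1003]
tool_rot: [-0.126, 0.992, -0.003, -0.006]
force: [0.3, 0.0, -1.0]
finger_gap: 0.113
```

```bash
python3 - <<'E'
from h import *
s=manip.sense(); print(s['t'],s['finger_gap'],s['tcp_pos'],s['force'],s['q'].round(3),s['tool_rot'].round(4))
im,c=snap('wrist','w18')
cv2.imwrite('pics/w18c.png',cv2.resize(im[130:290,225:325],(500,800),interpolation=cv2.INTER_CUBIC)[:600])
E
```

```text
19.35 0.11344929580147947 [0.50872782 0.2419477  0.1003458 ] [ 0.31128865  0.0314587  -1.0314745 ] [ 0.248  0.594  1.673 -0.005  0.888 -1.572] [-0.1256  0.9921 -0.0027 -0.0061]
```

View pics/w18c.png

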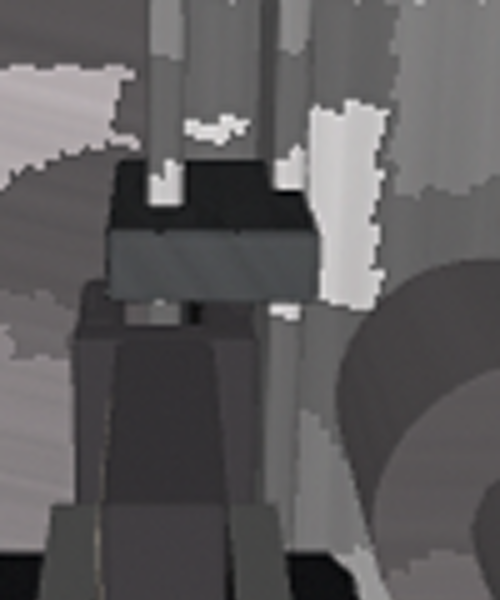

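Request:
arm_command(rows=[[[0,0,-2],0,1],[[0,0,-1],0,1],[[0,0,0],0,1]])

```text
t: 19.77
tcp_pos: [0.5091, 0.2421, 0.0978]
tool_rot: [-0.126, 0.992, -0.003, -0.006]
force: [-1.2, -0.6, 3.6]
finger_gap: 0.111
```

Request:
arm_command(rows=[[[0,0,-2],0,1],[[0,0,0],0,1],[[0,0,0],0,1]])

```text
t: 20.15
tcp_pos: [0.5091, 0.2421, 0.0957]
tool_rot: [-0.126, 0.992, -0.003, -0.006]
force: [0.4, -0.1, 5.7]
finger_gap: 0.109
```

Request:
arm_command(rows=[[[0,0,-2],0,1],[[0,0,0],0,1],[[0,0,0],0,1]])

```text
t: 20.52
tcp_pos: [0.5092, 0.2421, 0.094]
tool_rot: [-0.126, 0.992, -0.003, -0.006]
force: [-0.2, -0.3, 7.7]
finger_gap: 0.108
```

Request:
arm_command(rows=[[[0,0,-1],0,1],[[0,0,0],0,1],[[0,0,0],0,1]])

```text
t: 20.9
tcp_pos: [0.5091, 0.2421, 0.0936]
tool_rot: [-0.126, 0.992, -0.003, -0.005]
force: [-1.5, 0.1, 9.7]
finger_gap: 0.111
```

Request:
arm_command(rows=[[[0,0,-1],0,1],[[0,0,0],0,1],[[0,0,0],0,1]])

```text
t: 21.28
tcp_pos: [0.5092, 0.2421, 0.0936]
tool_rot: [-0.126, 0.992, -0.003, -0.005]
force: [-2.6, -1.6, 16.9]
finger_gap: 0.107
```

```bash
python3 - <<'E'
from h import *
s=manip.sense(); print(s['t'],s['finger_gap'],s['tcp_pos'],s['force'],s['ft_torque'],s['tool_rot'].round(4))
im,c=snap('wrist','w19')
cv2.imwrite('pics/w19b.png',cv2.resize(im,(768,576),interpolation=cv2.INTER_CUBIC))
im,c=snap('scene','s19')
cv2.imwrite('pics/s19b.png',cv2.resize(im[130:230,330:430],(600,600),interpolation=cv2.INTER_CUBIC))
E
```

```text
21.275 0.10739267825331655 [0.50919786 0.24206885 0.09355744] [-2.6487698  -1.56766521 16.91338711] [-0.18826436  0.61899886  0.01793191] [-0.1258  0.992  -0.0027 -0.0052]
```

View pics/w19b.png

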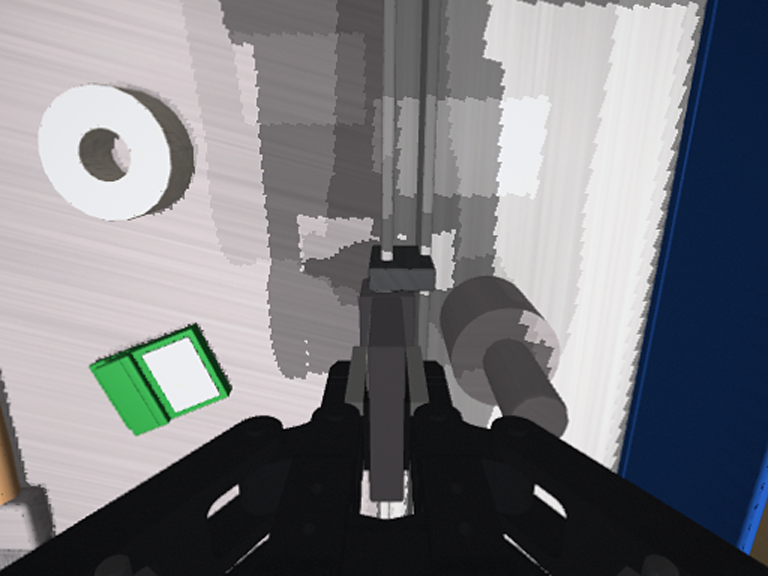

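View pics/s19b.png

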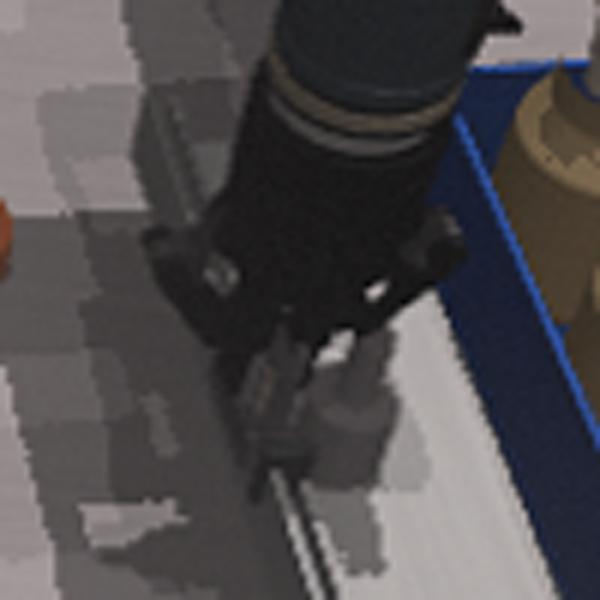

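Request:
arm_command(rows=[[[0,0,-0.7],0,1],[[0,0,0],0,1],[[0,0,0],0,1],[[0,0,0],0,1]])

```text
t: 21.88
tcp_pos: [0.5092, 0.2421, 0.0935]
tool_rot: [-0.126, 0.992, -0.003, -0.005]
force: [-3.9, -1.0, 20.3]
finger_gap: 0.111
```

```bash
python3 - <<'E'
from h import *
s=manip.sense(); print(s['t'],s['finger_gap'],s['tcp_pos'],s['force'],s['ft_torque'],s['tool_rot'].round(4))
im,c=snap('wrist','w20')
cv2.imwrite('pics/w20c.png',cv2.resize(im[150:350,220:320],(350,700),interpolation=cv2.INTER_CUBIC)[:600])
im,c=snap('top','t20')
cv2.imwrite('pics/t20b.png',cv2.resize(im,(768,576),interpolation=cv2.INTER_CUBIC))
s=manip.sense(); print(s['tcp_pos'],s['force'])
E
```

```text
21.875 0.11113112864586162 [0.50921417 0.2420669  0.09352536] [-3.9335552  -0.98854692 20.34133164] [-0.28315122  0.80844051 -0.04612289] [-0.1258  0.992  -0.0027 -0.0051]
[0.50920279 0.24207527 0.09349234] [-3.52963841 -1.83515539 20.70822089]
```

View pics/w20c.png

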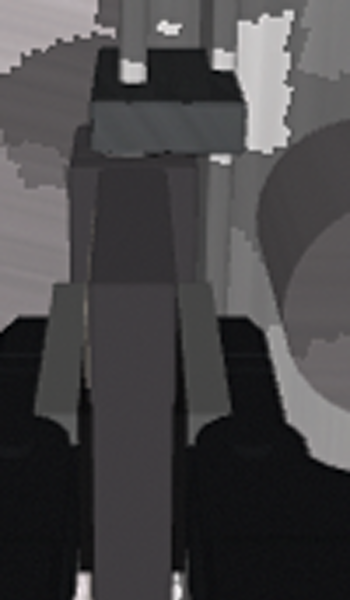

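View pics/t20b.png

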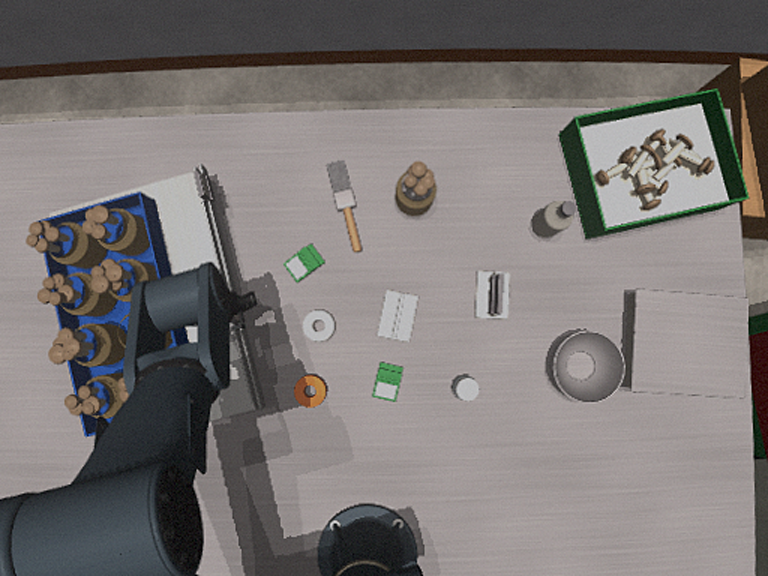

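```bash
python3 -c "
from station import manip
print(manip.sign_off())"
```

```text
the job is handed in; nothing more can be done
None
```

I lifted the tape roll off the peg and laid it flat on bare table. The narrow holder is now between the lugs, label outwards, still gripped and pressed home. I handed the job in at about 22 s.

**Last checks:**
- **Seating:** the tool stopped at z 0.0935, where I expected the shoulder to meet the lip (0.0936). It went no lower when I pressed harder. The force rose from about 8 N on the strip to about 20 N. I judged "home" from this height and force, because I did not read the strip travel.
- **Pictures:** the final pictures show the holder behind the lip between the lugs and the roll lying clear on the table. The wider holder and the other things look unmoved.

**What went wrong or disagreed:**
- **First grip missed:** the fingers closed on the peg tip above the roll, with light force. In practice the fingertips sit about 45 mm farther back than the interface text says. I opened the gripper, corrected the height and regripped.
- **Last joint at its limit:** on the way to the roll it read -2.854 against a limit of -2.85, so it may count as out of range. I backed it off at once. It left the tool tilted by under 1 degree.

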